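Fasten the bench hand press and hold its lever at level

TASK

Two halves of a small casting have just been glued and stand on the anvil of the little hand press. First fasten the press with its captive hold-down bolt: push the winged knob down, turn it clockwise (seen from above) to its stop while pushed, and let go so that it stays caught; then press the lever's wooden grip down until the lever lies level and keep it held there against its spring, neither higher nor lower, finishing while still holding it. Leave the other things on the bench where they are.

Things in the scene. Friction and masses are not known exactly. Their poses are not given: they have to be found in the camera images.
- press: Hand press, fixed in place: grey base plate 100 x 320 x 16 mm; origin at the centre of its underside on the bench. Its long axis is its own y: the winged bolt knob stands at y = -125 mm, the lever's pivot cheeks (88 mm high, 42 mm over both) at y = -45 mm, the anvil with the casting at y = +20 mm, and the lever points to +y. A gauge post (x = +32, y = +85 mm, crossbar top at 82 mm) shows the height that the top of the steel lever bar has when level.
- knob_grip (a point): Centre of the knob's upright wing. The wing is 12 mm thick (along this point's x), 44 mm long (its y) and 24 mm tall; it stands on a round flange 52 mm across. The point is 10 mm below the wing's top and 14 mm above the flange's top face. The knob stands at the bolt's axis, clear all round; pinch it across the 12 mm, fingertips on the flange to push. Before pushing the point is 66 mm above the bench.
- knob (a joint): Turn of the bolt knob in rad, growing clockwise seen from above; starts at 0 to 0.3, stop at 1.35. Unpushed it is blocked at about 0.5; when pushed at least 5 mm it turns freely (0.03 N m) and beyond 0.8 its thread lug is under the ledge that keeps it down. It must be past 1.0.
- bolt (a joint): How far the knob is pushed down in m: 0 up, 0.007 bottomed. A spring lifts it with 3 N at the top and 6.5 N at the bottom. Released when caught it rests at about 0.004; not caught it springs back to 0.
- lever_pivot (a point): Axis of the lever's hinge, 75 mm above the bench; the hinge axis is the press's x axis.
- lever (a joint): Turn of the lever in rad, growing as it is pressed down: 0 is its rest, where it slopes up 0.42 rad (24 degrees) towards its grip; 0.42 is level; the hard stop is at 0.50. A spring pushes it up: about 3 N at the grip at rest, 11 N when level; released it springs back.
- grip_top (a point): Centre of the upper face of the lever's wooden grip, a block 36 mm wide, 64 mm long (along the lever) and 16 mm thick. It lies 170 mm from the pivot along the lever and 8 mm above the lever's centre line, so it is about 152 mm above the bench at rest and 83 mm when level, moving on an arc about the pivot. Its y axis points outward along the lever, its z axis out of the face.
- casting_a: Bystander: small silver-grey casting, 36 mm base, 40 mm tall, origin under its base.
- casting_b: Bystander: second casting of the same shape, 36 mm base, 40 mm tall, origin under its base.
- bench_block: Bystander: square dark steel block 60 x 60 x 22 mm with a yellow disc on top (28 mm in all), origin under its base.
- mallet: Bystander: mallet lying on the bench, 200 mm long.

How it is judged:
By the outcome, as a careful person would: the job done as asked, in the order asked, and still so for the second after the job is handed in, while the arm keeps its last pose, push and grip.
It also fails if it takes over 54 s, if anything falls off the work surface, if the arm or the gripper's body presses on something with over 40 N, if the wrist force passes 120 N, or if a joint passes its speed limit or range.

ROBOT

A 6-joint arm with a two-finger parallel gripper is mounted at the origin on the work surface. World frame = base frame: x ahead of the robot, y to its left, z up, the work surface at z = 0. Lengths are in m, angles in rad, forces in N, time in s.
With the tool pointing down it reaches from about 0.25 to 0.725 m from the base axis. Payload 4 kg.
Tool frame: the origin (TCP) lies on the centre line of the jaws, within the pads' length; the fingertips stand 25 mm ahead of it and the grasp point (between the pads) lies 6 mm ahead of it; z points along the fingers, x is the direction in which the jaws open and shut, and the axes are right-handed (so a half turn about z gives the same grasp; the last joint's range is limited). The gripper opens to 85 mm and grips with 20 to 120 N. Pads are 22 mm wide; open, the fingers measure 114 mm over their backs; the gripper's body (76 mm by 85 mm) begins 54 mm behind the grasp point. The pads swing forward as they close: fully open they stand 13 mm farther back than shut.
Start: joints at [1.109, 0.241, 0.005, 1.335, 0, 1.571], TCP at [0.223, 0.448, 0.221] pointing down, gripper open.
Joint ranges: [-2.72, 2.72], [-1.05, 1.87], [-1.09, 1.28], [-1.99, 2.15], [-1.42, 1.44], [-3.14, 3.14]. Speed limits (rad/s): [2.79, 2.79, 3.14, 3.14, 3.14, 3.14].

INTERFACE

Orientations are given as a unit quaternion [x, y, z, w].
In Python, from workcell import bot, imaging, order gives the robot as it stands.
- The arm moves only by the tool carry_out, never from a script. Its argument "moves" is a list of rows, each a list of 5 numbers: the shift along the tool's x, y, z scaled (see below), then the turn about the tool's z scaled (see below), then the opening, from -1 (shut) to 1 (fully open). In form: [[tx, ty, tz, roll, hand], ...]. A call has 1 to 20 rows; each row is the pose to reach, as a shift and turn from the pose commanded when the call began, along the tool's axes at that moment; what a row does not reach only later rows make up. The controller multiplies each number of a shift by 0.1 m and each number of a turn by 90 degrees. A row lasts 1/10 s, in which the tool goes at most 50 mm and 8.59 degrees, less where a joint would pass 70% of its speed; a pose out of reach is approached as far as the arm can. A call with a number of a shift or a turn outside -1 to 1 is refused whole. A call with a gripper value outside its range is refused whole. The fingers move at their own pace and stop on an object; the grip force is fixed at half the most. Time passes only in rows, so rows that repeat a pose let the fingers close. It gives the time, the measured TCP pose, the force and the opening at its end, in the units of the state.
- bot.get_obs(): the state, without advancing time (a new reading comes with each control period).
- imaging.camera(name): name is "scene" or "top" or "wrist"; returns the picture (384x512x3 uint8, red, green, blue); there is no depth.
- imaging.camera_model(name): a dict with "fovy" (degrees; the focal length in pixels is half the picture's height over the tangent of half this angle, whatever the lens; pixels are square), "cx", "cy" (the principal point, pixels), "eye" and "rotation" of the camera in the world. Camera axes: x right, y up, looking along -z (the intrinsics and any distortion apply to the point x, -y, -z); pixel columns grow to the right and rows downward; lengths in m; the calibration is good to about 2 mm. A picture is of the moment at which its call begins: read the wrist's pose just before it. camera_model takes no time and is no camera call; for the wrist camera it gives the pose at the moment of the call.
- order.job_done(): hands the job in, once; it reports no verdict.
The state is a dict: "clock": time; "joint_pos": joint angles; "joint_vel": joint speeds; "tau": joint torques, N m; "eef_pos": TCP position; "tool_rot": TCP orientation; "ft_force": force on the tool from outside, world axes, zero at the start; "ft_torque": the same for the moment, N m; "grip_width": finger opening in m.
Only numpy, scipy, OpenCV 4.12 (cv2) and the standard library are available. Lean on these libraries where they do the work, as an engineer would, in place of code of your own. Each camera call takes 0.05 s, during which the arm holds its last target.

## Working session

There is one attempt and no reset: what is moved stays moved. The work goes in short steps, Python scripts to look and compute and a tool call to move; the robot and the scene stay as the last step left them, time stands still between calls to the robot, and variables do not carry over. Pictures are saved under pics/ and viewed, and the job is handed in when it is done.

Besides the shell and the picture viewer there is one more tool, called after ">>>" in YAML: its name, and indented under it one key for each argument. carry_out: Moves the arm, as the interface text tells. Its arguments: {"type":"object","properties":{"moves":{"type":"array","items":{"type":"array","items":{"type":"number","minimum":-1,"maximum":1}}}},"required":["moves"]}

```bash
mkdir -p pics; ls
python3 - <<'E'
from workcell import bot, imaging
import cv2, numpy as np
print(bot.get_obs())
for n in ("scene","top","wrist"):
    m=imaging.camera_model(n); print(n,m)
    im=imaging.camera(n)
    cv2.imwrite(f"pics/{n}0.png",cv2.resize(im[:,:,::-1],(768,576),interpolation=cv2.INTER_CUBIC))
    cv2.imwrite(f"pics/{n}0_raw.png",im[:,:,::-1])
E
```

```text
pics
{'clock': 0.0, 'joint_pos': array([ 1.10900844e+00,  2.41406670e-01,  3.71880281e-03,  1.33516621e+00,
       -4.02499052e-05,  1.57078085e+00]), 'joint_vel': array([-0.00152915, -0.0011157 , -0.0010399 , -0.00023164, -0.00025032,
        0.00016553]), 'tau': array([ 1.83469001e-04, -3.72317684e+01,  2.52407598e+01,  1.70394470e-02,
        7.32786793e-05, -6.38740090e-06]), 'eef_pos': array([0.22249957, 0.44704743, 0.21991403]), 'tool_rot': array([ 8.50157048e-01,  5.26528190e-01, -8.64118863e-04,  5.58828424e-04]), 'ft_force': array([ 0.6355746 , -0.16332791,  0.17695537]), 'ft_torque': array([-0.05099404,  0.00032151, -0.01158329]), 'grip_width': 0.08504126248655264}
scene {'fovy': 55.3319742893854, 'cx': 257.5894949896091, 'cy': 193.24463530980012, 'eye': array([1.16540295, 0.20035595, 0.53612985]), 'rotation': array([0.30028136, 0.36029246, 0.67011366, 0.5752983 ])}
top {'fovy': 56.512150699652764, 'cx': 254.77330600327173, 'cy': 194.8151197582609, 'eye': array([0.50164536, 0.06507517, 0.80440813]), 'rotation': array([-0.03811661,  0.03326635,  0.7087482 , -0.70364513])}
wrist {'fovy': 58.922868967018836, 'cx': 257.99755239899514, 'cy': 191.82166285754775, 'eye': array([0.16369106, 0.4759034 , 0.37349773]), 'rotation': array([-0.11092667, -0.06765594,  0.52196042,  0.84301558])}
```

View pics/top0.png

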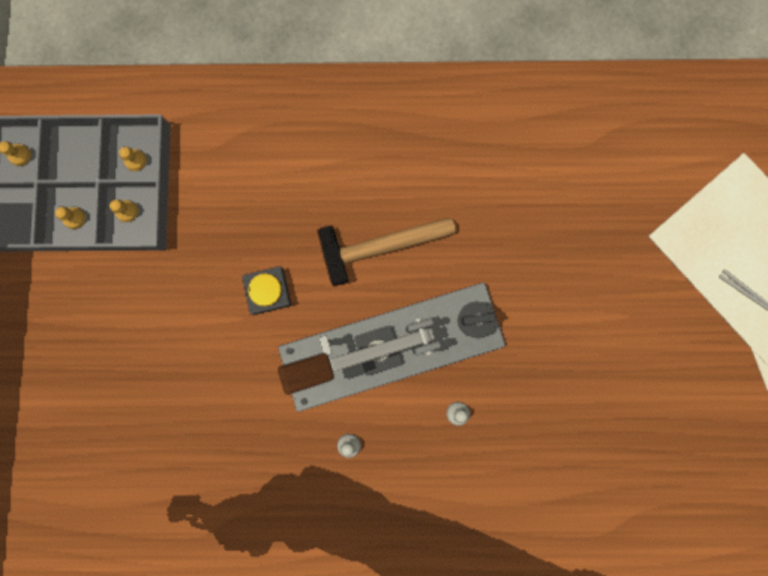

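View pics/scene0.png

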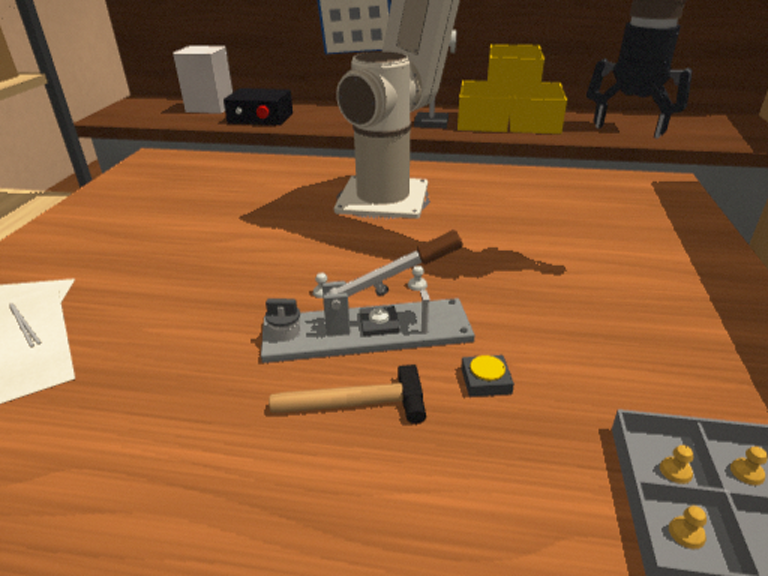

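View pics/wrist0.png

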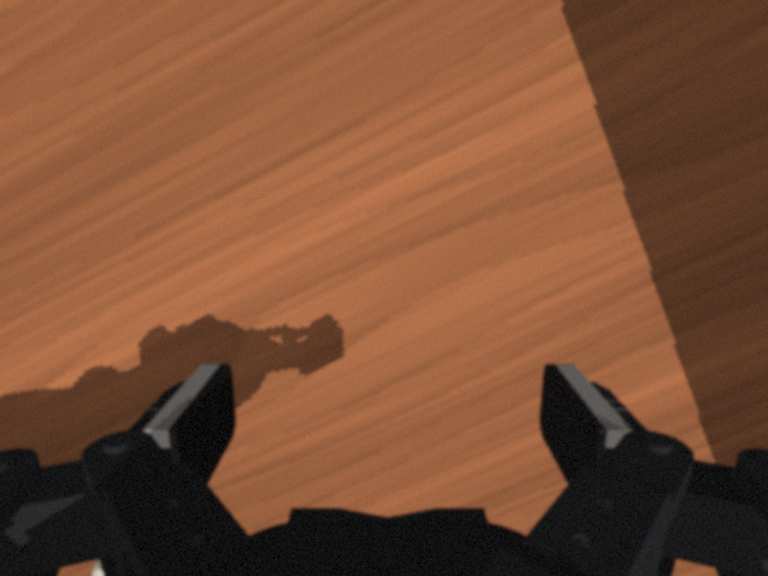

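The top view shows the press at about (280–505, 285–410), with the knob at (478,320) and the grip at (305,373). I'll enlarge the crops to measure more closely.

```bash
cat > h.py <<'E'
import numpy as np, cv2
from scipy.spatial.transform import Rotation as R
from workcell import imaging
def cam(n,m=None):
    m=m or imaging.camera_model(n); f=192/np.tan(np.radians(m['fovy']/2))
    return m,f
def proj(n,P,m=None):
    m,f=cam(n,m); P=np.atleast_2d(P)
    c=R.from_quat(m['rotation']).inv().apply(P-m['eye'])
    return np.c_[m['cx']+f*c[:,0]/-c[:,2], m['cy']-f*c[:,1]/-c[:,2]]
def unproj(n,uv,z,m=None):
    m,f=cam(n,m); uv=np.atleast_2d(uv).astype(float)
    d=np.c_[(uv[:,0]-m['cx'])/f,-(uv[:,1]-m['cy'])/f,-np.ones(len(uv))]
    d=R.from_quat(m['rotation']).apply(d); e=np.array(m['eye'])
    return e+d*((z-e[2])/d[:,2])[:,None]
E
python3 - <<'E'
import cv2
a=cv2.imread('pics/top0_raw.png')[180:290,180:345]
cv2.imwrite('pics/topc.png',cv2.resize(a,None,fx=4.8,fy=4.8,interpolation=cv2.INTER_CUBIC))
a=cv2.imread('pics/scene0_raw.png')[145:245,165:325]
cv2.imwrite('pics/scenec.png',cv2.resize(a,None,fx=5,fy=5,interpolation=cv2.INTER_CUBIC))
E
```

```text
(no output)
```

View pics/topc.png

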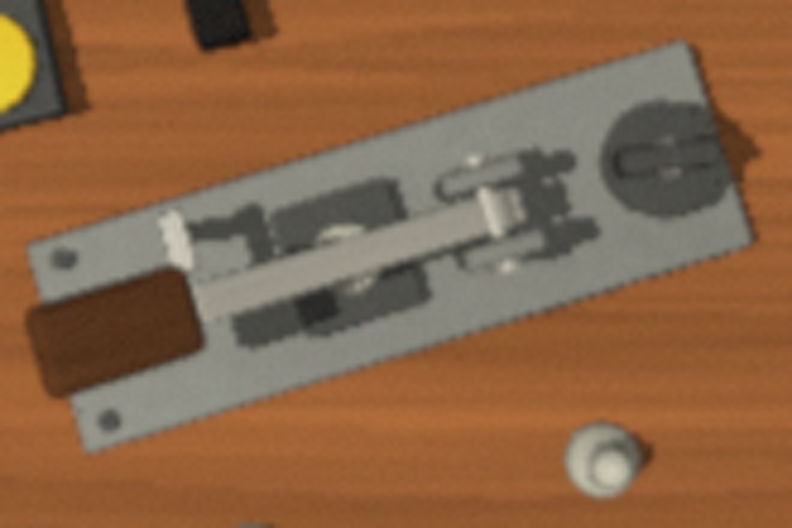

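View pics/scenec.png

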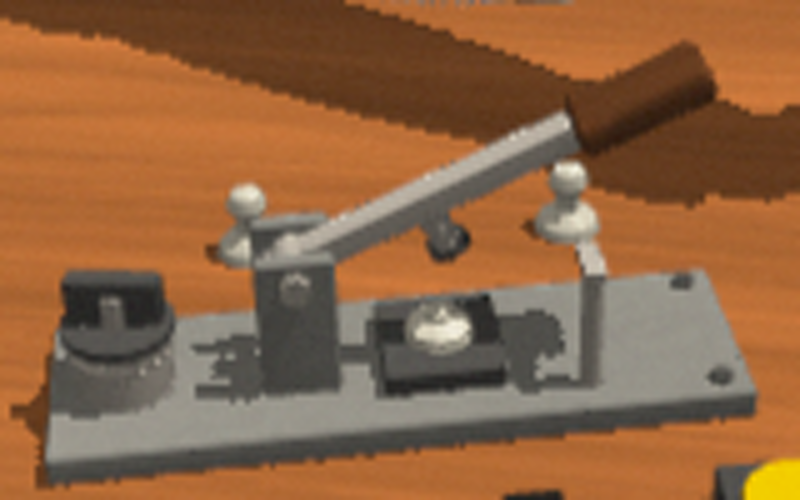

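Plate corners in the top crop are at (28,243), (686,42), (753,241) and (88,453). In the scene crop they are at (50,458), (755,397) and (697,270). Next I fit the press pose and zoom in on the knob with the contrast raised.

```bash
cat > fit.py <<'E'
from h import *
from scipy.optimize import least_squares
top=np.array([[28,243],[686,42],[753,241],[88,453]])/4.8+[180,180]-.4
sc=np.array([[50,460],[755,397],[697,270]])/5+[165,145]-.4
L=unproj('top',top,0.016); print(L.round(4)); print(unproj('scene',sc,.016).round(4))
print([np.linalg.norm(L[i]-L[(i+1)%4]).round(4) for i in range(4)])
# local corners: lever end +y is image-left
def W(p,l): 
    c,s=np.cos(p[2]),np.sin(p[2]); l=np.atleast_2d(l); return np.c_[p[0]+c*l[:,0]-s*l[:,1],p[1]+s*l[:,0]+c*l[:,1],l[:,2]]
g=(L[0]+L[3]-L[1]-L[2]); yaw0=np.arctan2(-g[0],g[1])
p0=[*L.mean(0)[:2],yaw0]
# sign of x: determine order
loc=np.array([[1,1],[1,-1],[-1,-1],[-1,1]])*[.05,.16]; loc=np.c_[loc,np.full(4,.016)]
e=np.linalg.norm(W(p0,loc)-L,axis=1); print('e',e)
# scene: near-left, near-right, far-right
sl=np.array([[.05,-.16,.016],[.05,.16,.016],[-.05,.16,.016]])
m1,m2=imaging.camera_model('top'),imaging.camera_model('scene')
r1=lambda p:(proj('top',W(p,loc),m1)-top).ravel()
r2=lambda p:(proj('scene',W(p,sl),m2)-sc).ravel()
for nm,f in(('top',r1),('scene',r2),('both',lambda p:np.r_[r1(p),r2(p)])):
    s=least_squares(f,p0); print(nm,s.x.round(4),np.degrees(s.x[2]).round(2),s.fun.round(2))
p=s.x; np.save('press.npy',p)
for nm,l in dict(knob=[0,-.125,.066],pivot=[0,-.045,.075],post=[.032,.085,.082]).items(): print(nm,W(p,l).round(4),proj('top',W(p,l),m1).round(1),proj('scene',W(p,l),m2).round(1))
for q in (0,.42):
    a=.42-q; y=-.045+.17*np.cos(a)-.008*np.sin(a); z=.075+.17*np.sin(a)+.008*np.cos(a)
    P=W(p,[0,y,z]); print('grip',q,P.round(4),proj('top',P,m1).round(1),proj('scene',P,m2).round(1))
E
python3 fit.py
python3 - <<'E'
import cv2,numpy as np
a=cv2.imread('pics/top0_raw.png')[195:230,298:340].astype(float)
b=cv2.imread('pics/scene0_raw.png')[190:235,168:210].astype(float)
f=lambda a:cv2.resize(np.clip(a*2.2,0,255).astype('uint8'),(400,400*a.shape[0]//a.shape[1]),interpolation=cv2.INTER_CUBIC)
A,B=f(a),f(b); o=np.zeros((430,800,3),'uint8'); o[:A.shape[0],:400]=A;o[:B.shape[0],400:]=B[:430]
cv2.imwrite('pics/knobc.png',o)
E
```

```text
[[ 0.5044  0.2233  0.016 ]
 [ 0.5948 -0.0802  0.016 ]
 [ 0.5031 -0.1084  0.016 ]
 [ 0.4097  0.1949  0.016 ]]
[[ 0.5975 -0.0789  0.016 ]
 [ 0.5103  0.2215  0.016 ]
 [ 0.4139  0.1903  0.016 ]]
[np.float64(0.3167), np.float64(0.096), np.float64(0.3173), np.float64(0.0989)]
e [0.00173832 0.00262058 0.00239367 0.00145861]
top [0.5031 0.0574 0.2942] 16.86 [-0.78 -0.03  0.44 -1.12  0.86  0.66 -0.52  0.4 ]
scene [0.5051 0.0555 0.2965] 16.99 [-2.13  0.48  0.8  -1.08  1.54 -0.66]
both [0.5036 0.0565 0.2945] 16.88 [-0.41 -0.23  0.79 -1.36  1.23  0.41 -0.13  0.19 -1.46 -0.02  1.28 -1.36
  2.06 -0.9 ]
knob [[ 0.5399 -0.0631  0.066 ]] [[319.3 212. ]] [[187.2 203.1]]
pivot [[0.5166 0.0135 0.075 ]] [[282.7 223.4]] [[223.1 196.6]]
post [[0.5095 0.1472 0.082 ]] [[216.6 227.4]] [[283.5 197. ]]
grip 0 [[0.4725 0.1589 0.1516]] [[205.7 247.5]] [[291.6 161.1]]
grip 0.42 [[0.4673 0.1762 0.083 ]] [[202.  248.7]] [[298.2 187.2]]
```

View pics/knobc.png

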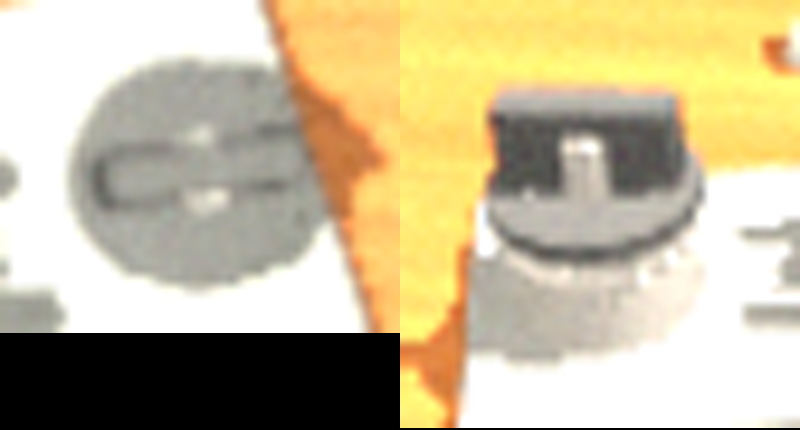

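Press fit: x 0.5036, y 0.0565, yaw 16.9°. The residual is about 1 px and the knob's predicted pixel matches the picture. The wing is turned about 9° clockwise from the press's y axis. I'll move over the knob now and check again with the wrist camera.

>>> carry_out:
  moves:
    - [-0.17,0.28,-0.1,0,0]
    - [-0.35,0.57,-0.2,0,0]
    - [-0.53,0.85,-0.3,0,0]

```text
clock: 0.45
eef_pos: [0.2754, 0.3612, 0.2506]
tool_rot: [0.85, 0.527, -0.001, 0.0]
ft_force: [0.7, 0.1, 0.8]
grip_width: 0.0443
```

>>> carry_out:
  moves:
    - [-0.17,0.28,0,0,0]
    - [-0.35,0.57,0,0,0]
    - [-0.53,0.85,0,0,0]

```text
clock: 0.75
eef_pos: [0.3282, 0.2757, 0.2507]
tool_rot: [0.85, 0.527, -0.0, 0.0]
ft_force: [1.0, -0.6, -0.4]
grip_width: 0.0426
```

>>> carry_out:
  moves:
    - [-0.17,0.28,0,0,0]
    - [-0.35,0.57,0,0,0]
    - [-0.53,0.85,0,0,0]

```text
clock: 1.05
eef_pos: [0.3806, 0.1903, 0.2506]
tool_rot: [0.85, 0.527, -0.0, 0.0]
ft_force: [0.4, 0.9, -0.2]
grip_width: 0.0425
```

>>> carry_out:
  moves:
    - [-0.17,0.28,0,0,0]
    - [-0.35,0.57,0,0,0]
    - [-0.53,0.85,0,0,0]

```text
clock: 1.35
eef_pos: [0.4331, 0.105, 0.2506]
tool_rot: [0.85, 0.526, -0.0, -0.0]
ft_force: [0.1, 0.7, -1.0]
grip_width: 0.0427
```

>>> carry_out:
  moves:
    - [-0.17,0.28,0,0,0]
    - [-0.35,0.57,0,0,0]
    - [-0.53,0.85,0,0,0]
    - [-0.53,0.85,0,0.1,0]
    - [-0.53,0.85,0,0.2,0]
    - [-0.53,0.85,0,0.3,0]
    - [-0.53,0.85,0,0.4,0]
    - [-0.53,0.85,0,0.5,0]
    - [-0.53,0.85,0,0.62,0]
    - [-0.53,0.85,0,0.62,0]
    - [-0.53,0.85,0,0.62,0]

```text
clock: 2.45
eef_pos: [0.485, 0.021, 0.2505]
tool_rot: [0.998, 0.068, -0.0, -0.0]
ft_force: [0.1, 0.1, -0.7]
grip_width: 0.0428
```

```bash
cat > st.py <<'E'
from h import *
from workcell import bot
def st():
    o=bot.get_obs(); X=R.from_quat(o['tool_rot']).as_matrix()
    print('t',round(o['clock'],2),'q',o['joint_pos'].round(3),'p',o['eef_pos'].round(4),'yawx',np.degrees(np.arctan2(X[1,0],X[0,0])).round(2),'z',X[:,2].round(3),'F',o['ft_force'].round(2),'T',o['ft_torque'].round(3),'w',round(o['grip_width'],4)); return o,X
def toknob(o,X,tgt): print('tool-shift/0.1', (X.T@(np.array(tgt)-o['eef_pos'])/.1).round(3))
def save(n,name,crop=None,s=None):
    im=imaging.camera(n)[:,:,::-1]; cv2.imwrite(f'pics/{name}_raw.png',im)
    if crop: im=im[crop[1]:crop[3],crop[0]:crop[2]]
    s=s or min(768/im.shape[1],580/im.shape[0]); cv2.imwrite(f'pics/{name}.png',cv2.resize(im,None,fx=s,fy=s,interpolation=cv2.INTER_CUBIC))
E
python3 - <<'E'
from st import *
o,X=st(); toknob(o,X,[.5399,-.0631,.2])
m=imaging.camera_model('wrist'); np.save('wm.npy',m,allow_pickle=True); save('wrist','w1')
print(proj('wrist',[[.5399,-.0631,.066],[.5399,-.0631,.052]],m))
E
```

```text
t 2.45 q [0.043 0.201 0.032 1.402 0.    1.479] p [0.485  0.021  0.2505] yawx 7.75 z [-0.001 -0.    -1.   ] F [ 0.13  0.12 -0.74] T [ 0.016 -0.007 -0.034] w 0.0428
tool-shift/0.1 [0.431 0.907 0.504]
[[298.89623062 250.3861897 ]
 [297.45436822 245.07634267]]
```

>>> carry_out:
  moves:
    - [0.14,0.3,0.0,0,0]
    - [0.28,0.6,0,0,0]
    - [0.43,0.88,0,0,0]
    - [0.43,0.9,0,0,0]
    - [0.43,0.9,0,0,0]

```text
clock: 3.0
eef_pos: [0.5397, -0.0628, 0.2501]
tool_rot: [0.998, 0.067, -0.001, -0.0]
ft_force: [-0.7, 0.0, 0.7]
grip_width: 0.0432
```

Run:
```python
from st import *
o,X=st(); toknob(o,X,[.5399,-.0631,.2])
m=imaging.camera_model('wrist'); save('wrist','w2')
print(proj('wrist',[[.5399,-.0631,.066],[.5399,-.0631,.076],[.5399,-.0631,.052]],m)*1.5)
```

```text
t 3.0 q [-0.116  0.319  0.188  1.441  0.     1.32 ] p [ 0.5397 -0.0628  0.2501] yawx 7.72 z [-0.002  0.001 -1.   ] F [-0.71  0.02  0.65] T [-0.024 -0.023 -0.023] w 0.0432
tool-shift/0.1 [0.003 0.003 0.501]
[[388.83254798 251.96016642]
 [388.86035627 254.85441768]
 [388.79614873 248.17177772]]
```

View pics/w2.png

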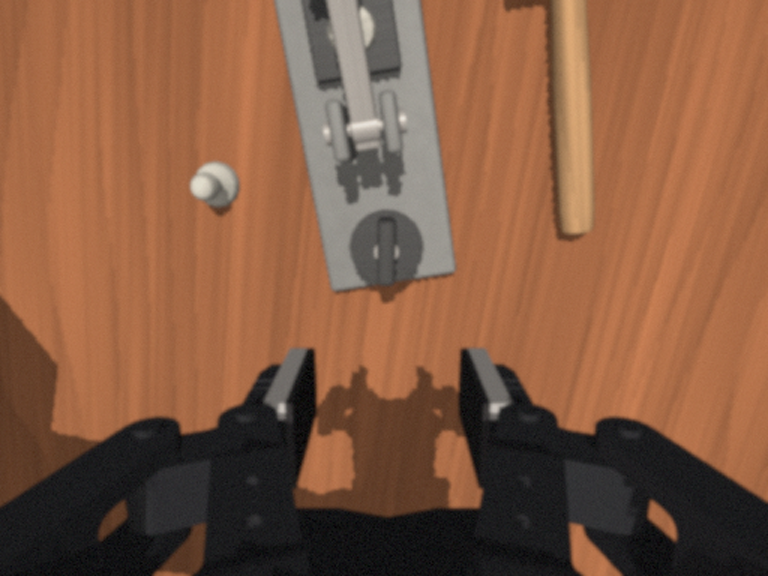

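The wing is at (387,250), spanning (387,218)–(386,283), and is aligned with the tool's y. The prediction was (389,252), so they agree to about 1 mm. Descending now.

>>> carry_out:
  moves:
    - [0,0,0.3,0,0]
    - [0,0,0.6,0,0]
    - [-0.01,-0.01,0.9,0,0]
    - [-0.01,-0.01,1.0,0,0]
    - [-0.01,-0.01,1.0,0,0]

```text
clock: 3.55
eef_pos: [0.5372, -0.0605, 0.1496]
tool_rot: [0.998, 0.068, -0.002, -0.0]
ft_force: [0.0, 0.3, 0.8]
grip_width: 0.0427
```

>>> carry_out:
  moves:
    - [0,0,0.2,0,0]
    - [0,0,0.4,0,0]
    - [0,0,0.55,0,0]
    - [0,0,0.65,0,0]
    - [0,0,0.65,0,0]
    - [0,0,0.65,0,0]

```text
clock: 4.15
eef_pos: [0.5397, -0.0615, 0.087]
tool_rot: [0.998, 0.068, 0.001, 0.0]
ft_force: [0.1, -0.9, 0.2]
grip_width: 0.043
```

Run:
```python
from st import *
o,X=st()
save('wrist','w3'); save('scene','s3',(150,100,310,240))
```

```text
t 4.15 q [-0.113  0.417 -0.108  1.044  0.     1.322] p [ 0.5397 -0.0615  0.087 ] yawx 7.76 z [ 0.002 -0.    -1.   ] F [ 0.06 -0.85  0.25] T [-0.02  -0.023  0.028] w 0.043
```

View pics/w3.png

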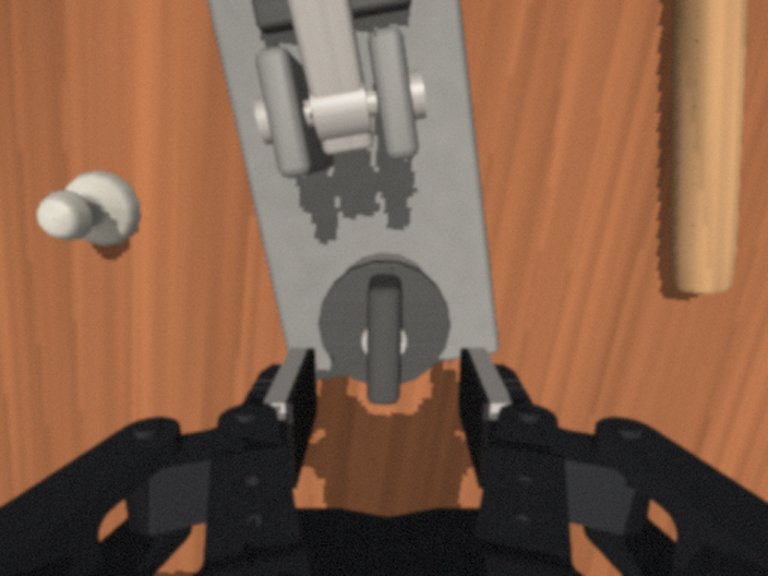

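View pics/s3.png

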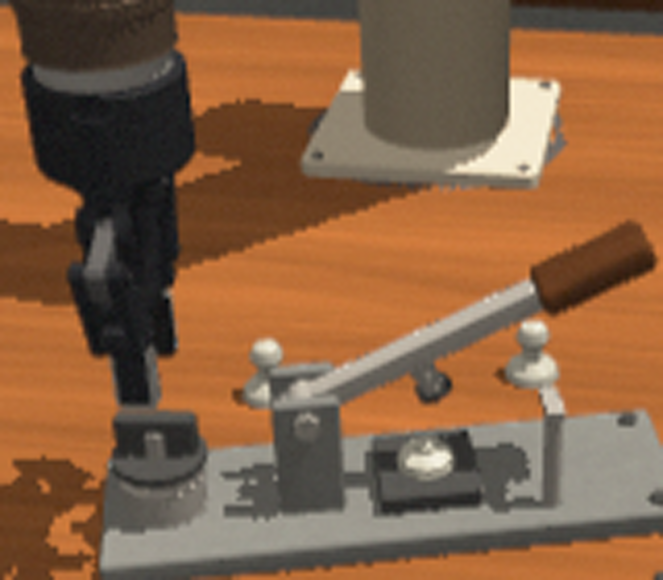

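Run:
```python
from st import *
o,X=st(); m=imaging.camera_model('wrist')
im=cv2.imread('pics/w3_raw.png')[150:300,180:340]
a=np.radians(97.6)
def wing(c):
    d=np.array([np.cos(a),np.sin(a)]);n=np.array([d[1],-d[0]])
    return np.array([[*(c+s*.022*d+t*.006*n),z] for z in(.076,.052) for s,t in((1,1),(1,-1),(-1,-1),(-1,1))])
th=np.linspace(0,2*np.pi,60)
S=5; big=cv2.resize(im,None,fx=S,fy=S,interpolation=cv2.INTER_CUBIC)
big=np.clip(big.astype(float)*1.6,0,255).astype('uint8')
f=lambda P:((proj('wrist',P,m)-[180,150]+.5)*S).astype(int)
c=np.array([.5399,-.0631])
w=f(wing(c)); cv2.polylines(big,[w[:4]],1,(0,255,0)); cv2.polylines(big,[w[4:]],1,(0,255,255))
cv2.polylines(big,[f(np.c_[c[0]+.026*np.cos(th),c[1]+.026*np.sin(th),0*th+.052])],1,(255,0,255))
t=f([[*o['eef_pos'][:2],.066]])[0]; cv2.drawMarker(big,tuple(int(v) for v in t),(0,0,255))
big=big[:590]
cv2.imwrite('pics/ov3.png',big)
```

```text
t 4.25 q [-0.114  0.417 -0.108  1.043  0.     1.322] p [ 0.5399 -0.0616  0.0872] yawx 7.75 z [ 0.003 -0.    -1.   ] F [0.15 0.22 0.77] T [0.036 0.037 0.02 ] w 0.0427
```

View pics/ov3.png

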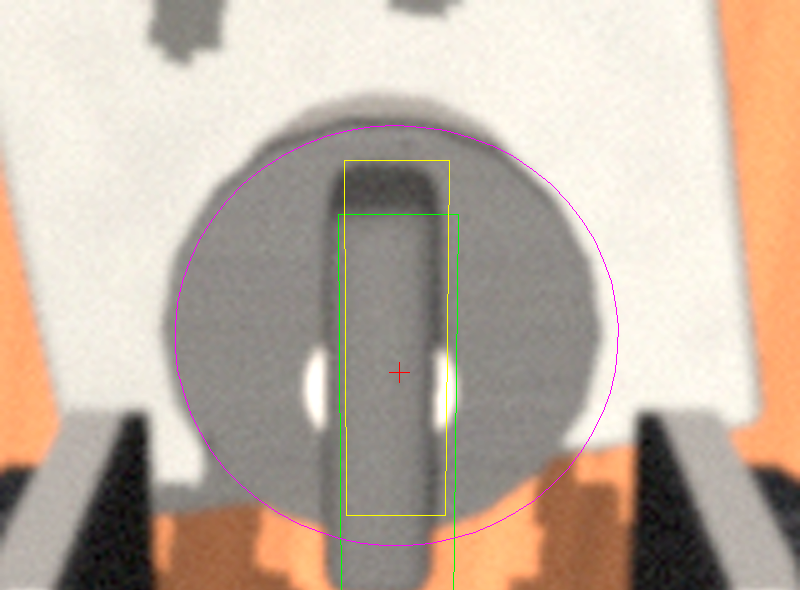

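The wing sits about 1.2 mm left of the jaw centre in the image, i.e. tool −x. I'll correct that, lower, and close.

>>> carry_out:
  moves:
    - [-0.013,0.012,0.03,0,0]
    - [-0.013,0.012,0.06,0,0]
    - [-0.013,0.012,0.06,0,0]
    - [-0.013,0.012,0.06,0,-0.4]
    - [-0.013,0.012,0.06,0,-0.7]
    - [-0.013,0.012,0.06,0,-1]
    - [-0.013,0.012,0.06,0,-1]
    - [-0.013,0.012,0.06,0,-1]
    - [-0.013,0.012,0.06,0,-1]

```text
clock: 5.15
eef_pos: [0.5377, -0.0629, 0.0798]
tool_rot: [0.998, 0.068, 0.0, 0.0]
ft_force: [0.7, 0.2, 0.1]
grip_width: 0.0
```

Run:
```python
from st import *
o,X=st()
save('wrist','w4'); save('scene','s4',(150,100,310,240)); st()
```

```text
t 5.15 q [-0.116  0.422 -0.121  1.028  0.     1.319] p [ 0.5377 -0.0629  0.0798] yawx 7.74 z [ 0.  0. -1.] F [0.67 0.22 0.09] T [-0.026  0.083  0.007] w 0.0
t 5.25 q [-0.116  0.422 -0.121  1.028 -0.     1.319] p [ 0.5377 -0.0629  0.0798] yawx 7.74 z [-0. -0. -1.] F [-0.11 -0.33  0.47] T [0.004 0.054 0.007] w 0.0002
```

View pics/w4.png

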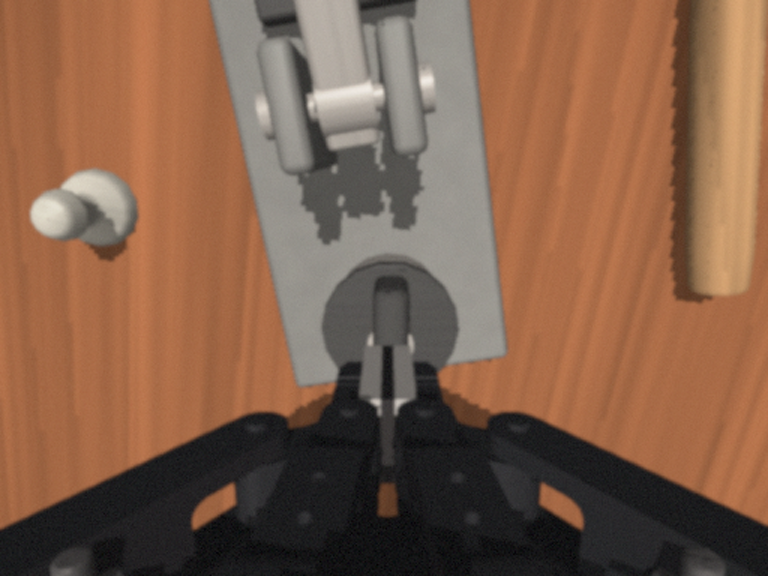

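View pics/s4.png

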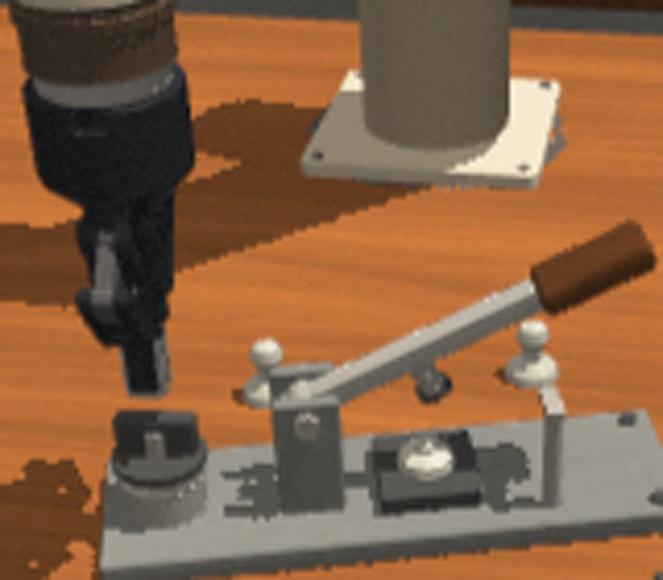

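Run:
```python
from st import *
o,X=st(); m=imaging.camera_model('wrist'); p=o['eef_pos']
for d in (-.01,0,.006,.025):
    P=p+X[:,2]*d; s=663/160
    print(d,P.round(4),'wrist',(proj('wrist',P,m)*1.5).round(0),'scene crop',((proj('scene',P)-[150,100])*s).round(0))
print('knob wing top scene',((proj('scene',[[.5381,-.0628,.076],[.5399,-.0631,.076],[.5399,-.0631,.066]])-[150,100])*s).round(0))
print('press',np.load('press.npy'))
```

```text
t 5.25 q [-0.116  0.422 -0.121  1.028 -0.     1.319] p [ 0.5377 -0.0629  0.0798] yawx 7.74 z [-0. -0. -1.] F [-0.11 -0.33  0.47] T [0.004 0.054 0.007] w 0.0002
-0.01 [ 0.5377 -0.0629  0.0898] wrist [[389. 372.]] scene crop [[150. 388.]]
0 [ 0.5377 -0.0629  0.0798] wrist [[389. 359.]] scene crop [[153. 404.]]
0.006 [ 0.5377 -0.0629  0.0738] wrist [[389. 352.]] scene crop [[154. 413.]]
0.025 [ 0.5377 -0.0629  0.0548] wrist [[389. 332.]] scene crop [[158. 442.]]
knob wing top scene [[153. 410.]
 [152. 412.]
 [154. 427.]]
press [0.50356634 0.05654074 0.2945413 ]
```

Run:
```python
from st import *
o,X=st(); m=imaging.camera_model('wrist'); p=o['eef_pos']
for dz in (.09,.085,.08,.07,.055):
  for dy in (0,.011):
    P=np.array([p[0],p[1]+dy,dz]); print(dz,dy,'wrist',(proj('wrist',P,m)*1.5).round(0))
im=cv2.imread('pics/s4_raw.png')[160:225,165:225]; im=np.clip(im*2.0,0,255).astype('uint8')
a=cv2.resize(im,None,fx=9,fy=9,interpolation=cv2.INTER_CUBIC)[:580]
im=cv2.imread('pics/w4_raw.png')[170:300,200:320]; im=np.clip(im*2.0,0,255).astype('uint8')
b=cv2.resize(im,None,fx=2,fy=2); cv2.imwrite('pics/z4.png',np.hstack([a,np.vstack([b,np.zeros((a.shape[0]-b.shape[0],b.shape[1],3),'uint8')])]))
```

```text
t 5.25 q [-0.116  0.422 -0.121  1.028 -0.     1.319] p [ 0.5377 -0.0629  0.0798] yawx 7.74 z [-0. -0. -1.] F [-0.11 -0.33  0.47] T [0.004 0.054 0.007] w 0.0002
0.09 0 wrist [[389. 372.]]
0.09 0.011 wrist [[394. 338.]]
0.085 0 wrist [[389. 365.]]
0.085 0.011 wrist [[394. 333.]]
0.08 0 wrist [[389. 359.]]
0.08 0.011 wrist [[394. 327.]]
0.07 0 wrist [[389. 348.]]
0.07 0.011 wrist [[394. 317.]]
0.055 0 wrist [[389. 333.]]
0.055 0.011 wrist [[393. 304.]]
```

View pics/z4.png

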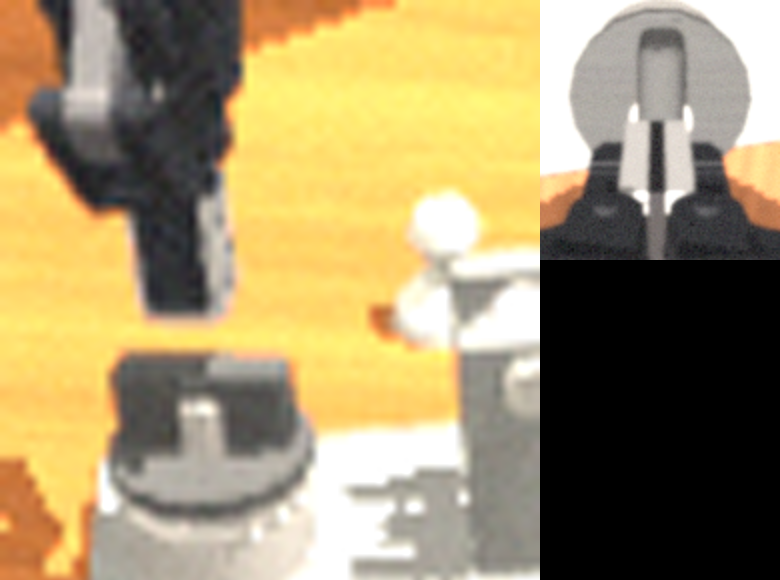

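Run:
```python
from st import *
o,X=st(); m=imaging.camera_model('wrist'); ms=imaging.camera_model('scene')
from scipy.optimize import least_squares
def tri(ws,ss):
    r=lambda P:np.r_[proj('wrist',P,m)[0]-ws,proj('scene',P,ms)[0]-ss]
    s=least_squares(r,o['eef_pos']); print(s.x.round(4),s.fun.round(2))
tri([258.5,230],[189.2,193.3])
# wing top +y end centre
tri([390/1.5,278/1.5],[165+285/9,160+365/9])
```

```text
t 5.25 q [-0.116  0.422 -0.121  1.028 -0.     1.319] p [ 0.5377 -0.0629  0.0798] yawx 7.74 z [-0. -0. -1.] F [-0.11 -0.33  0.47] T [0.004 0.054 0.007] w 0.0002
[ 0.536  -0.0546  0.0895] [-0.    0.23  1.03  0.34]
[ 0.5346 -0.0385  0.0709] [0.02 0.39 1.71 0.3 ]
```

The fingers closed on air. In both views the tips are still about 10 mm above the wing, so they stand around z 0.088 with the TCP at 0.080. The real tips are much farther back than the stated 25 mm ahead. I'll rely on images and contact instead. Next: reopen part way, correct by +1 mm in x, and lower in stages.

>>> carry_out:
  moves:
    - [0.01,0,0,0,-0.2]
    - [0.01,0,0,0,-0.2]
    - [0.01,0,0,0,-0.2]
    - [0.01,0,0.08,0,-0.2]
    - [0.01,0,0.16,0,-0.2]
    - [0.01,0,0.22,0,-0.2]
    - [0.01,0,0.22,0,-0.2]

```text
clock: 5.95
eef_pos: [0.5374, -0.0626, 0.0562]
tool_rot: [0.998, 0.067, -0.002, -0.0]
ft_force: [-0.3, 0.4, 0.1]
grip_width: 0.0344
```

Run:
```python
from st import *
o,X=st()
save('wrist','w5'); save('scene','s5',(160,140,240,235)); st()
```

```text
t 5.95 q [-0.116  0.449 -0.148  0.977  0.     1.32 ] p [ 0.5374 -0.0626  0.0562] yawx 7.74 z [-0.003  0.    -1.   ] F [-0.3   0.42  0.12] T [-0.035 -0.032 -0.013] w 0.0344
t 6.05 q [-0.116  0.448 -0.147  0.977 -0.     1.32 ] p [ 0.5383 -0.0627  0.0574] yawx 7.74 z [-0.001  0.    -1.   ] F [-0.38 -0.15  0.9 ] T [ 0.006 -0.042  0.006] w 0.0344
```

View pics/w5.png

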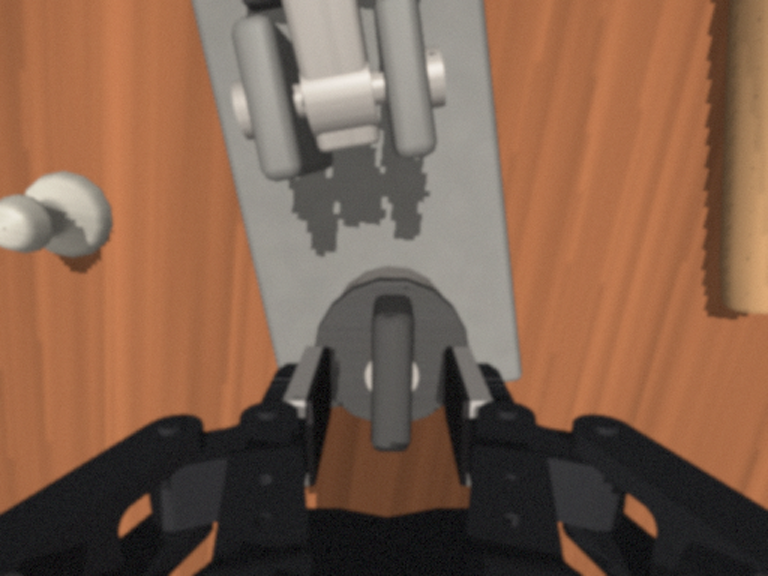

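View pics/s5.png

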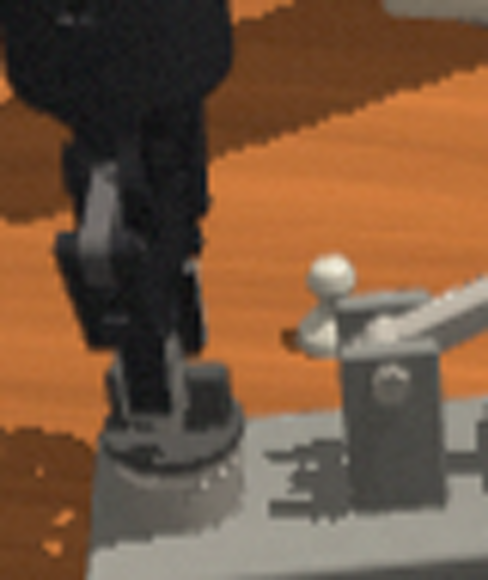

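Tips now straddle the wing: jaw inner edges at 331 and 447, wing at 392. Closing.

>>> carry_out:
  moves:
    - [0.01,0,0,0,-0.4]
    - [0.01,0,0,0,-0.7]
    - [0.01,0,0,0,-1]
    - [0.01,0,0,0,-1]
    - [0.01,0,0,0,-1]
    - [0.01,0,0,0,-1]

```text
clock: 6.65
eef_pos: [0.5389, -0.0628, 0.0577]
tool_rot: [0.998, 0.067, -0.001, 0.0]
ft_force: [-4.3, -1.7, 2.6]
grip_width: 0.0099
```

Run:
```python
from st import *
o,X=st()
save('wrist','w6'); save('scene','s6',(160,140,240,235)); st()
```

```text
t 6.65 q [-1.16e-01  4.49e-01 -1.44e-01  9.79e-01 -1.00e-03  1.32e+00] p [ 0.5389 -0.0628  0.0577] yawx 7.72 z [-0.001 -0.    -1.   ] F [-4.3  -1.67  2.6 ] T [-0.365  0.919 -0.063] w 0.0099
t 6.75 q [-1.16e-01  4.49e-01 -1.44e-01  9.79e-01 -1.00e-03  1.32e+00] p [ 0.539  -0.0628  0.0577] yawx 7.73 z [-0.001 -0.    -1.   ] F [-4.57 -1.86  2.43] T [-0.37   0.945 -0.023] w 0.0097
```

View pics/w6.png

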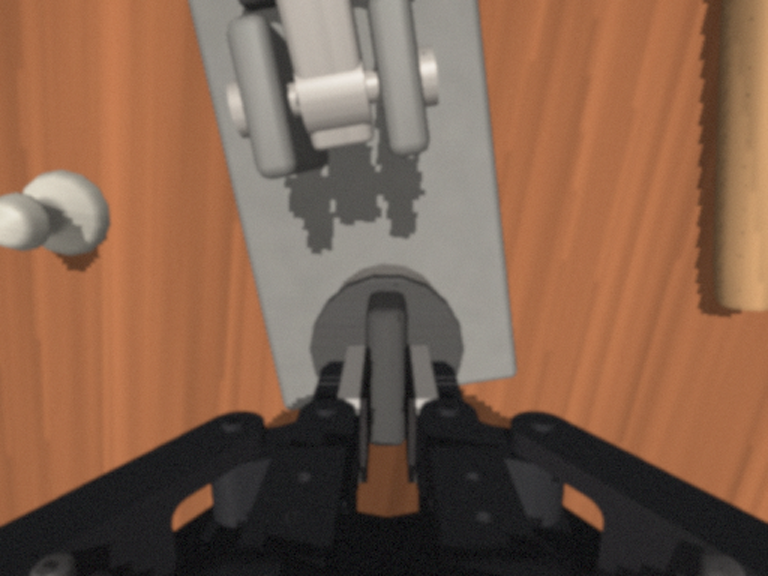

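View pics/s6.png

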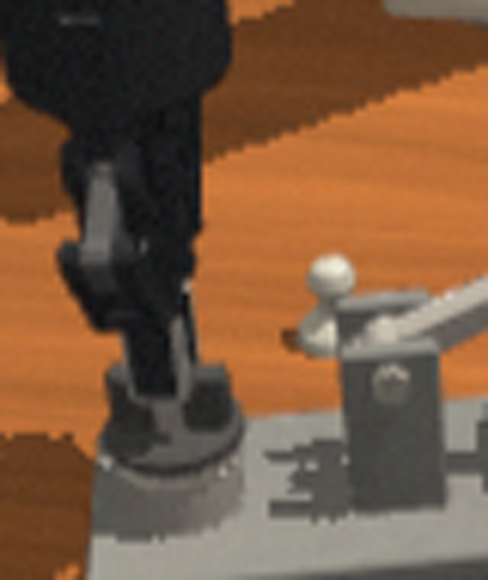

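The wing is pinched (reads 10 mm, about 12 nominal), with tips still about 10 mm above the flange. I'll regrip lower.

>>> carry_out:
  moves:
    - [0,0,0,0,-0.5]
    - [-0.005,0,0,0,-0.5]
    - [-0.005,0,0.04,0,-0.5]
    - [-0.005,0,0.08,0,-0.5]
    - [-0.005,0,0.08,0,-0.5]

```text
clock: 7.25
eef_pos: [0.5388, -0.0624, 0.0489]
tool_rot: [0.998, 0.068, -0.001, -0.0]
ft_force: [-0.5, -0.1, 0.4]
grip_width: 0.0216
```

>>> carry_out:
  moves:
    - [0,0,0,0,-0.8]
    - [0,0,0,0,-1]
    - [0,0,0,0,-1]
    - [0,0,0,0,-1]

```text
clock: 7.65
eef_pos: [0.5387, -0.0626, 0.0495]
tool_rot: [0.998, 0.067, -0.0, -0.0]
ft_force: [-1.2, -0.6, -1.4]
grip_width: 0.0123
```

Run:
```python
from st import *
o,X=st()
save('scene','s7',(160,140,240,235)); st()
```

```text
t 7.65 q [-0.116  0.457 -0.155  0.96   0.     1.32 ] p [ 0.5387 -0.0626  0.0495] yawx 7.74 z [-0.001  0.    -1.   ] F [-1.16 -0.56 -1.38] T [ 0.048  0.271 -0.032] w 0.0123
t 7.7 q [-0.116  0.457 -0.155  0.96   0.     1.32 ] p [ 0.5386 -0.0625  0.0495] yawx 7.74 z [-0.001  0.    -1.   ] F [-1.3   0.32 -1.42] T [ 0.071  0.293 -0.02 ] w 0.0122
```

View pics/s7.png

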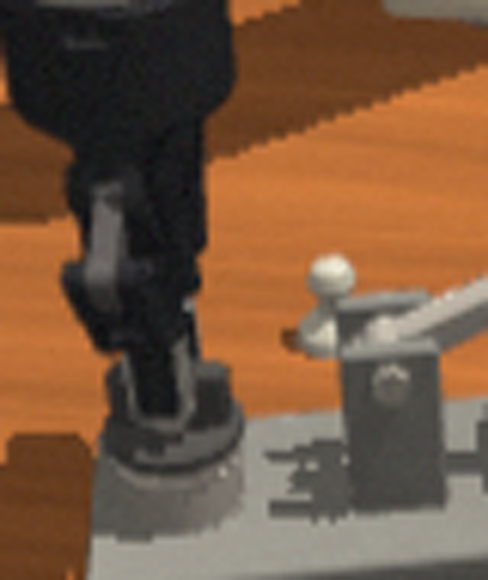

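Square pinch (12.2 mm). Pushing down now.

>>> carry_out:
  moves:
    - [0,0,0.02,0,-1]
    - [0,0,0.04,0,-1]
    - [0,0,0.04,0,-1]
    - [0,0,0.04,0,-1]

```text
clock: 8.1
eef_pos: [0.5387, -0.0626, 0.0459]
tool_rot: [0.998, 0.068, -0.0, -0.0]
ft_force: [-4.0, 0.1, 4.1]
grip_width: 0.0123
```

>>> carry_out:
  moves:
    - [0,0,0.02,0,-1]
    - [0,0,0.04,0,-1]
    - [0,0,0.04,0,-1]
    - [0,0,0.04,0,-1]

```text
clock: 8.5
eef_pos: [0.5388, -0.0626, 0.0424]
tool_rot: [0.998, 0.068, -0.0, -0.0]
ft_force: [-6.3, 0.7, 7.7]
grip_width: 0.0126
```

Run:
```python
from st import *
o,X=st()
save('scene','s8',(160,140,240,235)); st()
```

```text
t 8.5 q [-0.116  0.465 -0.164  0.942  0.     1.32 ] p [ 0.5388 -0.0626  0.0424] yawx 7.74 z [-0.  0. -1.] F [-6.26  0.74  7.73] T [0.297 1.234 0.014] w 0.0126
t 8.55 q [-0.116  0.465 -0.164  0.942  0.     1.32 ] p [ 0.5387 -0.0626  0.0424] yawx 7.74 z [-0.  0. -1.] F [-5.02  1.13  6.9 ] T [0.282 1.27  0.009] w 0.0121
```

View pics/s8.png

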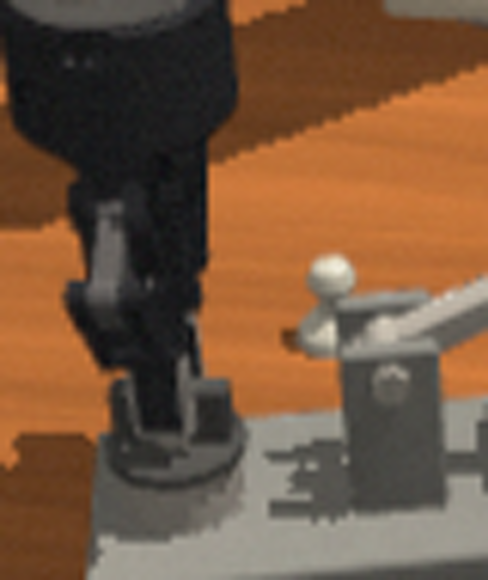

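The knob is down about 7 mm at about 7 N, matching the spring near the bottom. Pressing 1 mm further, then turning clockwise.

>>> carry_out:
  moves:
    - [0,0,0.015,0,-1]
    - [0,0,0.015,0.07,-1]
    - [0,0,0.015,0.14,-1]
    - [0,0,0.015,0.21,-1]
    - [0,0,0.015,0.28,-1]
    - [0,0,0.015,0.35,-1]
    - [0,0,0.015,0.35,-1]

```text
clock: 9.25
eef_pos: [0.5376, -0.0653, 0.0423]
tool_rot: [0.978, -0.207, -0.0, 0.003]
ft_force: [-11.5, -5.2, 17.9]
grip_width: 0.0122
```

Run:
```python
from st import *
o,X=st()
save('wrist','w9'); save('top','t9',(290,180,370,240)); st()
```

```text
t 9.25 q [-0.118  0.465 -0.165  0.942 -0.006  1.87 ] p [ 0.5376 -0.0653  0.0423] yawx -23.87 z [-0.002 -0.005 -1.   ] F [-11.55  -5.15  17.92] T [-1.121  2.537  0.664] w 0.0122
t 9.35 q [-0.118  0.465 -0.165  0.942 -0.006  1.868] p [ 0.5375 -0.0653  0.0423] yawx -23.76 z [-0.002 -0.005 -1.   ] F [-11.73  -6.19  17.62] T [-1.117  2.488  0.625] w 0.0123
```

View pics/w9.png

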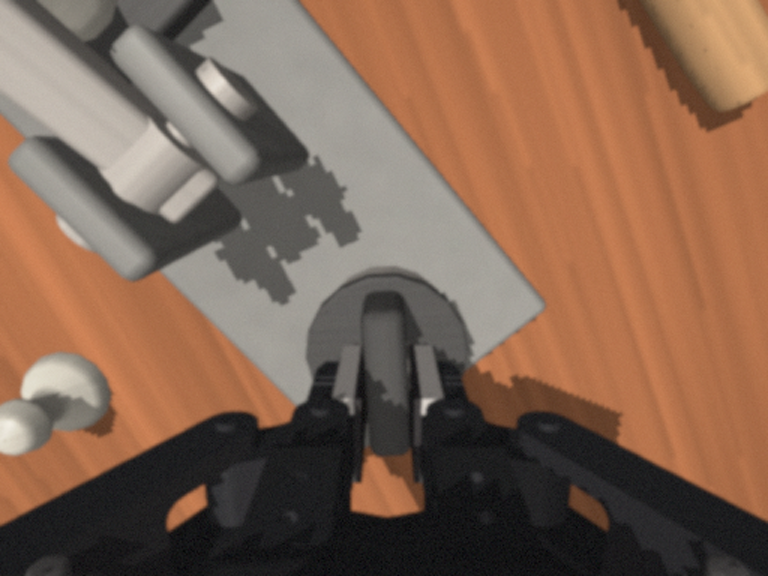

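Turned by 31.5° to about 0.71 rad, and the wing follows, so it is past the unpushed block at 0.5. Some side load has built up, so I'll shift 2 mm along the wing to relieve it and turn on to the stop.

>>> carry_out:
  moves:
    - [0,0.01,0,0,-1]
    - [0,0.02,0,0,-1]
    - [0,0.02,0,0.07,-1]
    - [0,0.02,0,0.14,-1]
    - [0,0.02,0,0.21,-1]
    - [0,0.02,0,0.28,-1]
    - [0,0.02,0,0.28,-1]

```text
clock: 10.05
eef_pos: [0.5327, -0.0669, 0.0411]
tool_rot: [0.909, -0.416, -0.004, 0.004]
ft_force: [-17.4, -6.9, 20.7]
grip_width: 0.0113
```

Run:
```python
from st import *
o,X=st()
```

```text
t 10.05 q [-0.122  0.464 -0.17   0.946 -0.006  2.308] p [ 0.5327 -0.0669  0.0411] yawx -49.19 z [-0.01  -0.004 -1.   ] F [-17.37  -6.94  20.71] T [-0.705  4.198 -0.078] w 0.0113
```

Run:
```python
from st import *
save('wrist','w10'); save('scene','s10',(150,100,280,235)); st()
```

```text
t 10.15 q [-0.122  0.464 -0.17   0.946 -0.005  2.306] p [ 0.5328 -0.0669  0.0411] yawx -49.11 z [-0.01  -0.004 -1.   ] F [-16.72  -6.6   20.37] T [-0.604  4.192 -0.044] w 0.011
```

View pics/w10.png

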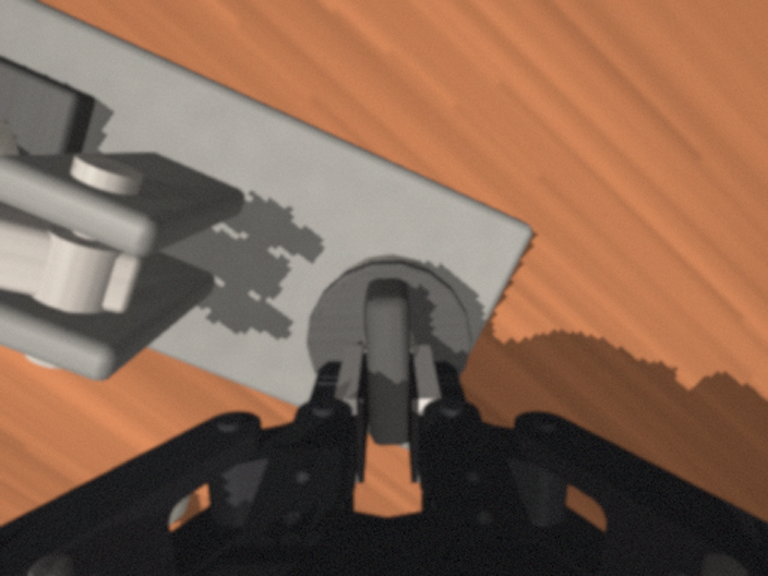

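View pics/s10.png

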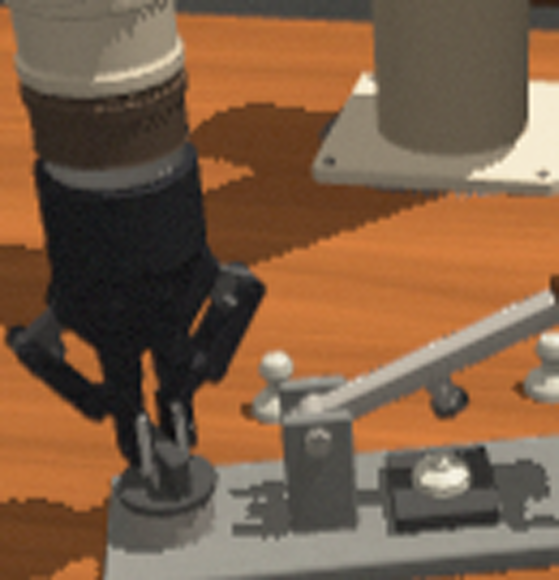

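The knob has followed to about 1.16 rad and the cheeks are clear. I'll make the last turn to the stop.

>>> carry_out:
  moves:
    - [0,0.015,0,0.04,-1]
    - [0,0.015,0,0.08,-1]
    - [0,0.015,0,0.12,-1]
    - [0,0.015,0,0.16,-1]
    - [0,0.015,0,0.16,-1]
    - [0,0.015,0,0.16,-1]

```text
clock: 10.75
eef_pos: [0.5332, -0.0654, 0.0399]
tool_rot: [0.851, -0.525, -0.003, 0.002]
ft_force: [-12.1, 1.4, 9.5]
grip_width: 0.0109
```

Run:
```python
from st import *
o,X=st()
save('wrist','w11')
```

```text
t 10.75 q [-1.210e-01  4.640e-01 -1.730e-01  9.410e-01 -1.000e-03  2.554e+00] p [ 0.5332 -0.0654  0.0399] yawx -63.3 z [-0.007 -0.    -1.   ] F [-12.07   1.44   9.52] T [0.009 2.368 0.477] w 0.0109
```

View pics/w11.png

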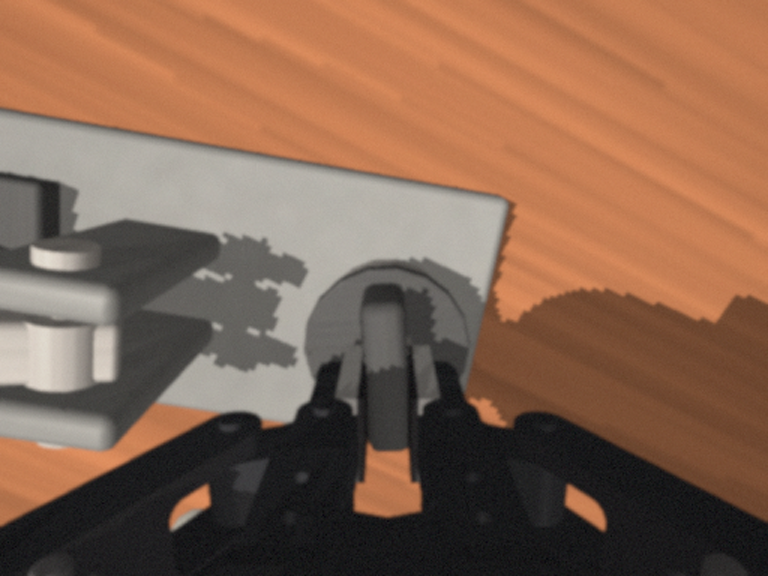

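The wing is about 77° (1.34 rad) from the press axis, so it is at the stop. Releasing and lifting off.

>>> carry_out:
  moves:
    - [0,0,0,0,-0.6]
    - [0,0,0,0,-0.4]
    - [0,0,0,0,-0.4]
    - [0,0,0,0,-0.4]

```text
clock: 11.2
eef_pos: [0.5385, -0.0658, 0.0406]
tool_rot: [0.851, -0.525, 0.001, -0.0]
ft_force: [-0.4, 0.1, 0.4]
grip_width: 0.0257
```

>>> carry_out:
  moves:
    - [0,0,-0.1,0,-0.4]
    - [0,0,-0.3,0,-0.4]
    - [0,0,-0.6,0,-0.4]
    - [0,0,-0.9,0,-0.4]
    - [0,0,-1,0,-0.4]
    - [0,0,-1,0,-0.4]

```text
clock: 11.8
eef_pos: [0.539, -0.0658, 0.1427]
tool_rot: [0.851, -0.525, 0.002, -0.001]
ft_force: [0.4, 0.1, -0.3]
grip_width: 0.0252
```

Run:
```python
from st import *
o,X=st()
save('wrist','w12'); save('scene','s12',(150,100,280,235))
```

```text
t 11.8 q [-0.121  0.366 -0.029  1.17  -0.     2.555] p [ 0.539  -0.0658  0.1427] yawx -63.36 z [ 0.005 -0.001 -1.   ] F [ 0.39  0.09 -0.29] T [ 0.012 -0.038 -0.016] w 0.0252
```

View pics/w12.png

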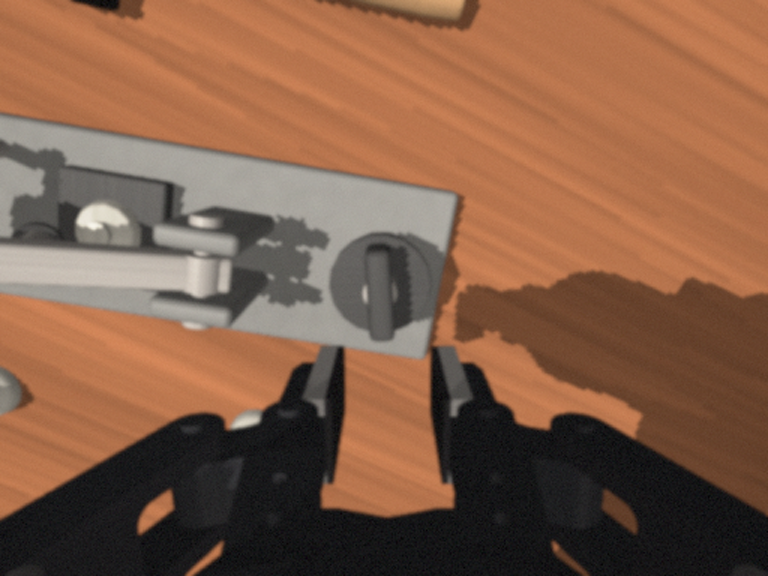

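View pics/s12.png

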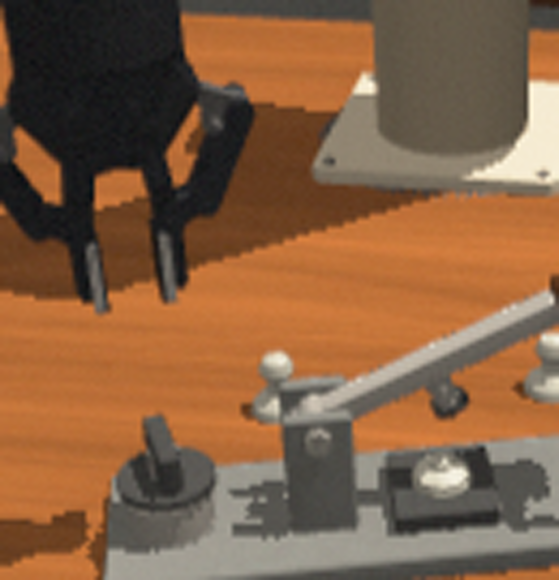

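The knob is turned; now I check that it stayed down by comparing the flange rim before and after.

Run:
```python
import cv2,numpy as np
L=[]
for n in ('scene0','s8','s12'):
    im=cv2.imread(f'pics/{n}_raw.png')[190:228,170:206]; im=np.clip(im*2.2,0,255).astype('uint8')
    L.append(cv2.resize(im,None,fx=7.3,fy=7.3,interpolation=cv2.INTER_CUBIC))
o=np.hstack(L); 
for y in range(0,o.shape[0],20): o[y,::4]=(0,0,255)
cv2.imwrite('pics/cmp.png',o)
```

```text
(no output)
```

View pics/cmp.png

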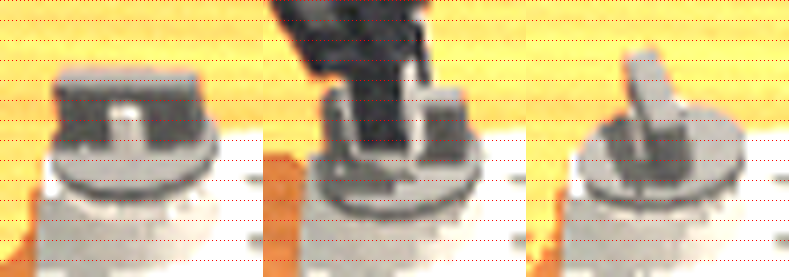

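Flange rim is at row 197 up, 217 bottomed and 208 now, i.e. about 3.9 mm down, so the bolt is caught. Next the lever: raise, shut the fingers, and move above the grip.

>>> carry_out:
  moves:
    - [0,0,-0.3,0,-1]
    - [0,0,-0.6,0,-1]
    - [-0.1,0,-0.9,0,-1]
    - [-0.4,-0.07,-1,0,-1]
    - [-0.77,-0.14,-1,0,-1]

```text
clock: 12.4
eef_pos: [0.5158, 0.0094, 0.2405]
tool_rot: [0.85, -0.526, 0.001, -0.0]
ft_force: [-0.4, 0.1, 0.1]
grip_width: 0.0001
```

>>> carry_out:
  moves:
    - [-0.4,-0.07,0,0,-1]
    - [-0.77,-0.14,0,0,-1]

```text
clock: 12.6
eef_pos: [0.4917, 0.0858, 0.2384]
tool_rot: [0.851, -0.525, -0.001, 0.001]
ft_force: [0.1, 0.2, -0.2]
grip_width: 0.0003
```

>>> carry_out:
  moves:
    - [-0.4,-0.07,0,0,-1]
    - [-0.77,-0.13,0,0,-1]
    - [-0.77,-0.13,0,-0.09,-1]
    - [-0.77,-0.13,0,-0.18,-1]
    - [-0.77,-0.13,0,-0.27,-1]
    - [-0.77,-0.13,0,-0.36,-1]
    - [-0.77,-0.13,0,-0.45,-1]
    - [-0.77,-0.13,0,-0.54,-1]
    - [-0.77,-0.13,0,-0.63,-1]
    - [-0.77,-0.13,0,-0.72,-1]
    - [-0.77,-0.13,0,-0.81,-1]
    - [-0.77,-0.13,0,-0.89,-1]
    - [-0.77,-0.13,0,-0.89,-1]

```text
clock: 13.9
eef_pos: [0.4694, 0.159, 0.2383]
tool_rot: [0.989, 0.145, -0.002, 0.0]
ft_force: [-1.1, 0.0, -0.7]
grip_width: -0.0003
```

Run:
```python
from st import *
o,X=st(); toknob(o,X,[.4715,.159,.17])
save('wrist','w13'); save('scene','s13'); save('top','t13',(160,180,340,300))
```

```text
t 13.9 q [ 0.327  0.228  0.034  1.381 -0.     1.606] p [0.4694 0.159  0.2383] yawx 16.72 z [-0.004 -0.001 -1.   ] F [-1.06  0.01 -0.67] T [0.073 0.    0.02 ] w -0.0003
tool-shift/0.1 [0.023 0.006 0.683]
```

View pics/w13.png

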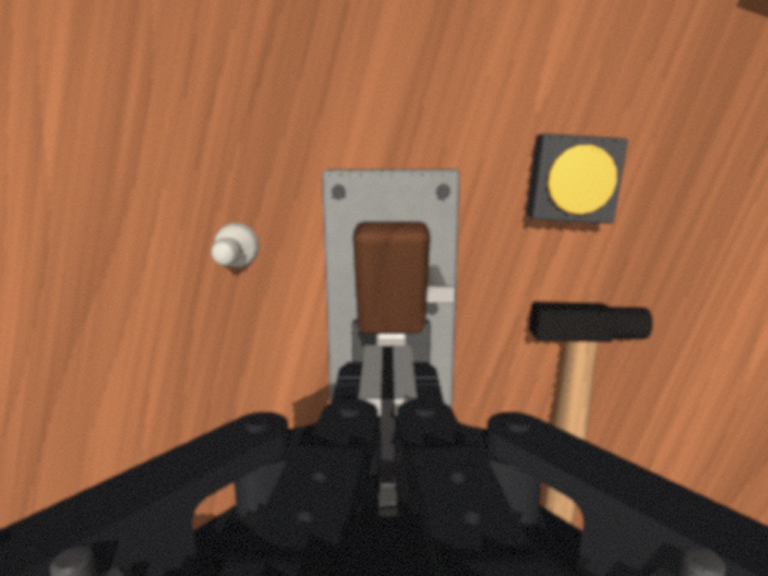

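View pics/s13.png

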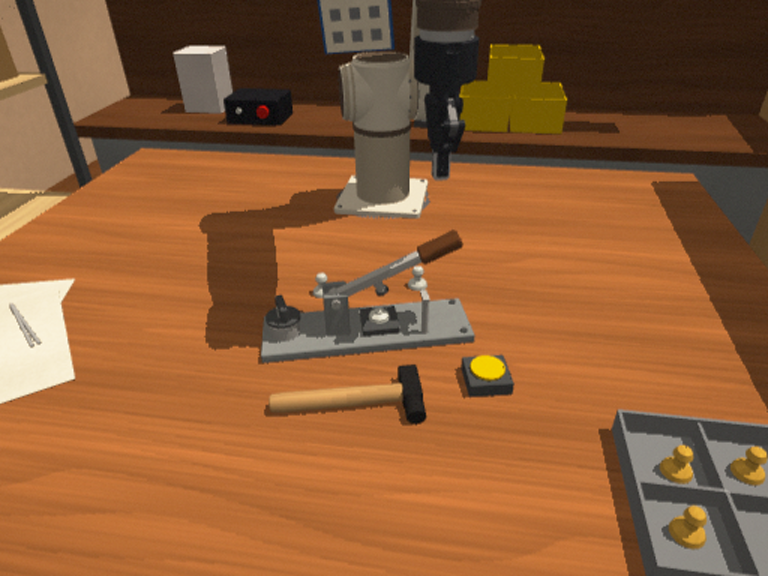

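Run:
```python
from st import *
o,X=st(); m=imaging.camera_model('wrist'); p=o['eef_pos']
print('axis@.1516',(proj('wrist',[p[0],p[1],.1516],m)*1.5).round(0))
print('gripc',(proj('wrist',[.4725,.1589,.1516],m)*1.5).round(0))
pr=np.load('press.npy'); c,s=np.cos(pr[2]),np.sin(pr[2])
for r in (.138,.202):
    y=-.045+r*np.cos(.42)-.008*np.sin(.42); z=.075+r*np.sin(.42)+.008*np.cos(.42)
    print(r,(proj('wrist',[pr[0]-s*y,pr[1]+c*y,z],m)*1.5).round(0),'scene',(proj('scene',[pr[0]-s*y,pr[1]+c*y,z])*1.5).round(0))
```

```text
t 14.05 q [ 0.327  0.227  0.036  1.381 -0.     1.608] p [0.4698 0.1592 0.2393] yawx 16.62 z [-0.002 -0.001 -1.   ] F [-0.52  0.06  0.23] T [-0.013 -0.002  0.041] w 0.0002
axis@.1516 [[389. 289.]]
gripc [[394. 291.]]
0.138 [[394. 338.]] scene [[417. 251.]]
0.202 [[394. 236.]] scene [[458. 232.]]
```

Tool axis is at (389,289) and the grip centre at (391,~285), so aligned. Descending to near contact.

>>> carry_out:
  moves:
    - [0.01,0,0.25,0,-1]
    - [0.01,0,0.5,0,-1]
    - [0.01,0,0.7,0,-1]
    - [0.01,0,0.8,0,-1]
    - [0.01,0,0.8,0,-1]

```text
clock: 14.55
eef_pos: [0.4701, 0.1593, 0.1588]
tool_rot: [0.989, 0.145, -0.002, 0.0]
ft_force: [0.3, 0.0, -0.9]
grip_width: 0.0002
```

>>> carry_out:
  moves:
    - [0,0,0.06,0,-1]
    - [0,0,0.12,0,-1]
    - [0,0,0.18,0,-1]
    - [0,-0.01,0.24,0,-1]
    - [0,-0.02,0.3,0,-1]
    - [0,-0.02,0.3,0,-1]

```text
clock: 15.15
eef_pos: [0.4713, 0.1624, 0.1306]
tool_rot: [0.989, 0.146, 0.001, -0.001]
ft_force: [0.0, 0.8, 5.7]
grip_width: 0.0001
```

Run:
```python
from st import *
o,X=st()
save('scene','s14',(160,90,340,240)); save('wrist','w14')
```

```text
t 15.15 q [ 3.310e-01  2.950e-01 -1.650e-01  1.108e+00  1.000e-03  1.609e+00] p [0.4713 0.1624 0.1306] yawx 16.76 z [ 0.002  0.001 -1.   ] F [0.03 0.84 5.72] T [0.311 0.023 0.054] w 0.0001
```

View pics/s14.png

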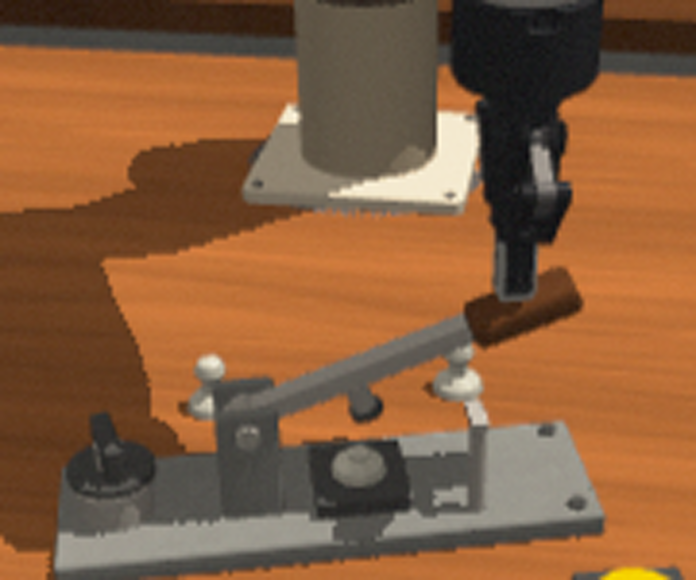

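View pics/w14.png

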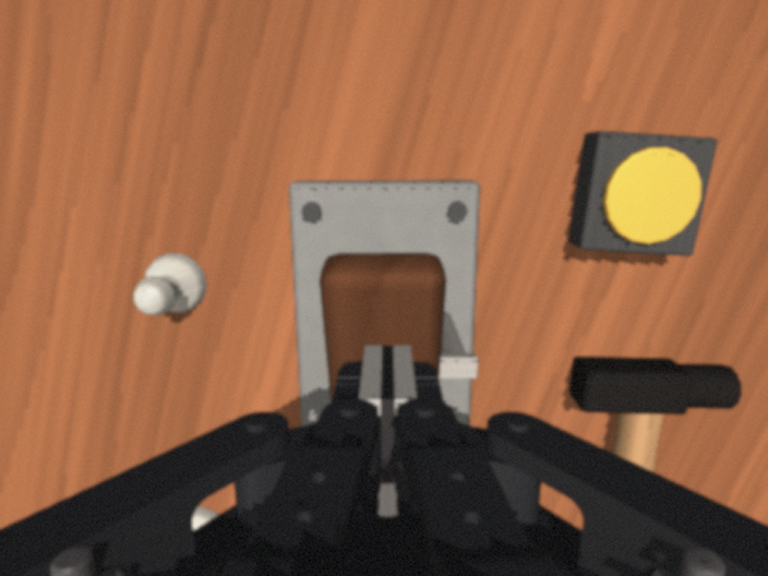

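In contact near the grip's centre; the lever is moving down at 5.7 N. Continuing along the arc.

>>> carry_out:
  moves:
    - [0,-0.015,0.07,0,-1]
    - [0,-0.03,0.14,0,-1]
    - [0,-0.045,0.21,0,-1]
    - [0,-0.055,0.28,0,-1]
    - [0,-0.065,0.34,0,-1]
    - [0,-0.07,0.38,0,-1]
    - [0,-0.07,0.38,0,-1]
    - [0,-0.07,0.38,0,-1]

```text
clock: 16.05
eef_pos: [0.4694, 0.1706, 0.094]
tool_rot: [0.989, 0.146, 0.001, -0.002]
ft_force: [-1.6, 5.3, 10.6]
grip_width: -0.0003
```

Run:
```python
from st import *
o,X=st()
save('scene','s15',(200,150,310,230));
```

```text
t 16.05 q [ 0.346  0.331 -0.22   1.017  0.004  1.623] p [0.4694 0.1706 0.094 ] yawx 16.82 z [ 0.002  0.005 -1.   ] F [-1.58  5.29 10.58] T [1.105 0.599 0.03 ] w -0.0003
```

View pics/s15.png

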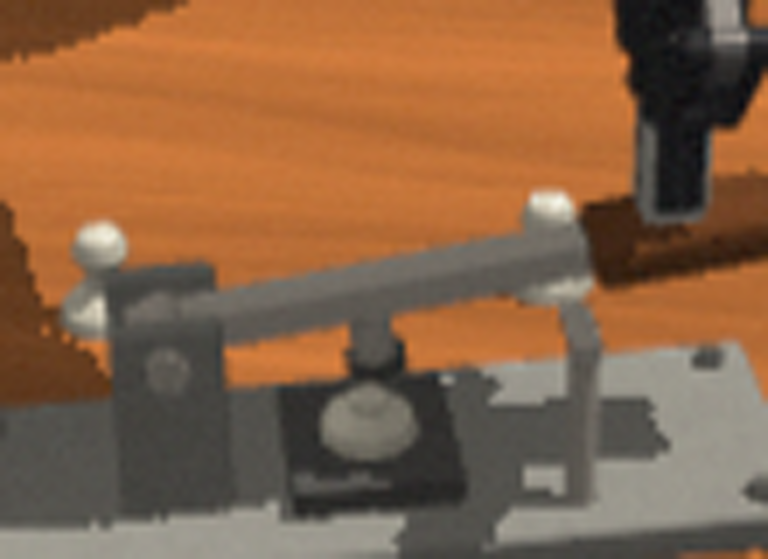

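```bash
cat > lev.py <<'E'
from h import *
import sys
pr=np.load('press.npy'); ms=imaging.camera_model('scene')
def Wp(l):
    c,s=np.cos(pr[2]),np.sin(pr[2]); l=np.atleast_2d(l); return np.c_[pr[0]+c*l[:,0]-s*l[:,1],pr[1]+s*l[:,0]+c*l[:,1],l[:,2]]
def bar(a,r,h,x): return np.array([x,-.045+r*np.cos(a)-h*np.sin(a),.075+r*np.sin(a)+h*np.cos(a)])
def show(name,out,angs,crop=(200,150,310,230),s=7,half=.007):
    im=cv2.imread(f'pics/{name}_raw.png')[crop[1]:crop[3],crop[0]:crop[2]]
    im=cv2.resize(np.clip(im*1.5,0,255).astype('uint8'),None,fx=s,fy=s,interpolation=cv2.INTER_CUBIC)
    f=lambda P:((proj('scene',Wp(P),ms)-crop[:2]+.5)*s).round().astype(int)
    for a,col in zip(angs,[(0,255,0),(0,255,255),(255,0,255),(255,255,0)]):
        for h in (half,-half):
            cv2.polylines(im,[f([bar(a,.02,h,.007),bar(a,.138,h,.007)])],0,col)
    cv2.polylines(im,[f([[.032,.085,.016],[.032,.085,.082]])],0,(0,0,255))
    cv2.polylines(im,[f([[.021,-.055,.016],[.021,-.055,.088],[.021,-.035,.088]])],0,(0,0,255))
    cv2.imwrite(f'pics/{out}.png',im)
E
python3 - <<'E'
from lev import *
show('s15','o15',[0,.05,.1,.15])
E
```

```text
(no output)
```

View pics/o15.png

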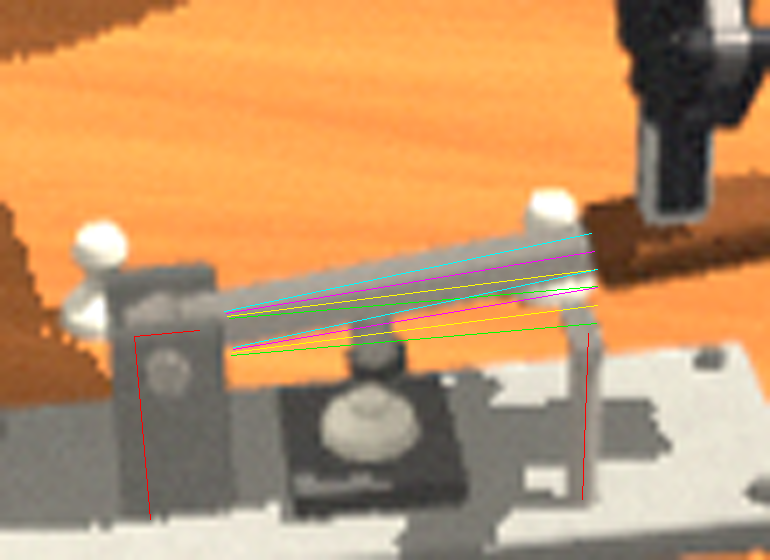

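Bar slope against the overlay puts the lever at roughly 0.13 rad above level. Lowering further and easing outward to relieve friction.

>>> carry_out:
  moves:
    - [0,-0.01,0.05,0,-1]
    - [0,-0.02,0.1,0,-1]
    - [0,-0.03,0.15,0,-1]
    - [0,-0.03,0.17,0,-1]
    - [0,-0.03,0.17,0,-1]
    - [0,-0.03,0.17,0,-1]

```text
clock: 16.7
eef_pos: [0.4687, 0.1727, 0.0771]
tool_rot: [0.989, 0.146, 0.001, -0.001]
ft_force: [-2.2, 3.3, 10.9]
grip_width: -0.0002
```

Run:
```python
from st import *
o,X=st()
save('scene','s16',(200,150,310,230)); 
from lev import *
show('s16','o16',[0,.05])
```

```text
t 16.7 q [ 0.352  0.349 -0.243  0.975  0.002  1.629] p [0.4687 0.1727 0.0771] yawx 16.79 z [ 0.002  0.003 -1.   ] F [-2.25  3.27 10.86] T [0.638 0.531 0.044] w -0.0002
```

View pics/o16.png

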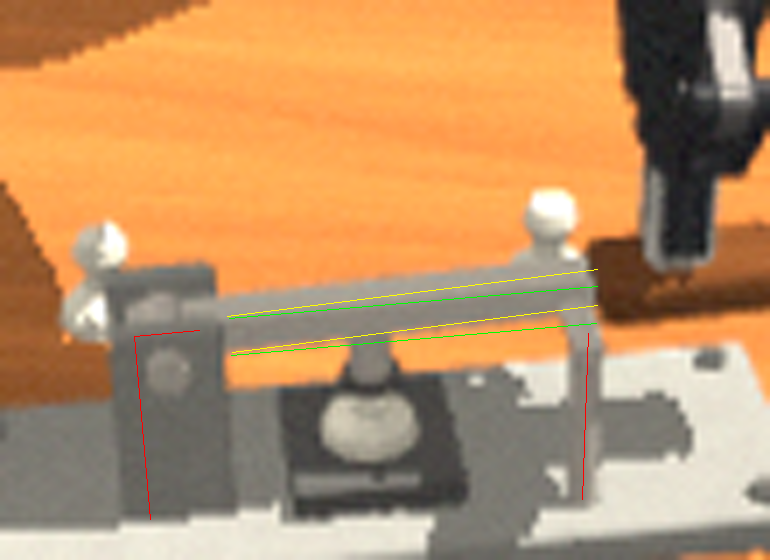

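View pics/s16.png

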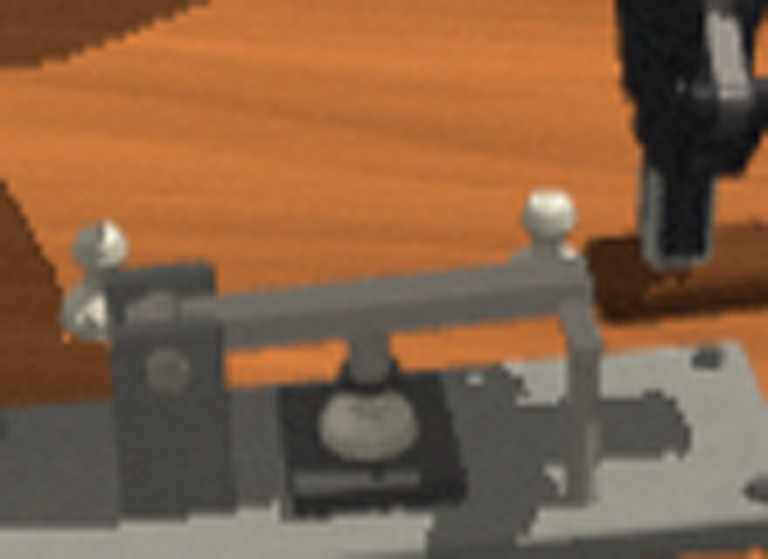

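Bar's lower edge slope is ≈0.127, and the overlay predicts 0.129 at 0.05 rad and 0.088 at level, so about 8 mm remains.

>>> carry_out:
  moves:
    - [0,-0.005,0.03,0,-1]
    - [0,-0.005,0.06,0,-1]
    - [0,-0.005,0.06,0,-1]
    - [0,-0.005,0.06,0,-1]
    - [0,-0.005,0.06,0,-1]

```text
clock: 17.25
eef_pos: [0.4686, 0.1731, 0.0714]
tool_rot: [0.989, 0.146, 0.002, -0.001]
ft_force: [-3.6, 1.6, 12.7]
grip_width: -0.0
```

Run:
```python
from st import *
o,X=st()
save('scene','s17',(225,175,305,215)); 
from lev import *
show('s17','o17',[0,.03],crop=(225,175,305,215),s=9.6)
m=imaging.camera_model('wrist')
save('wrist','w17'); save('top','t17',(180,190,300,280))
```

```text
t 17.25 q [ 0.353  0.356 -0.25   0.961  0.002  1.63 ] p [0.4686 0.1731 0.0714] yawx 16.78 z [ 0.003  0.003 -1.   ] F [-3.61  1.59 12.7 ] T [0.48  0.681 0.007] w -0.0
```

View pics/o17.png

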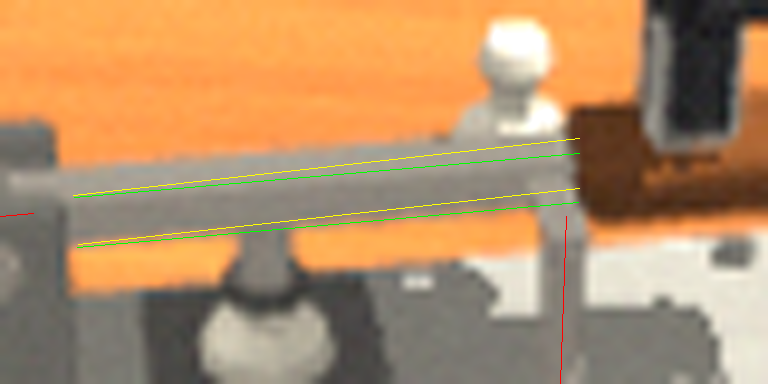

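View pics/s17.png

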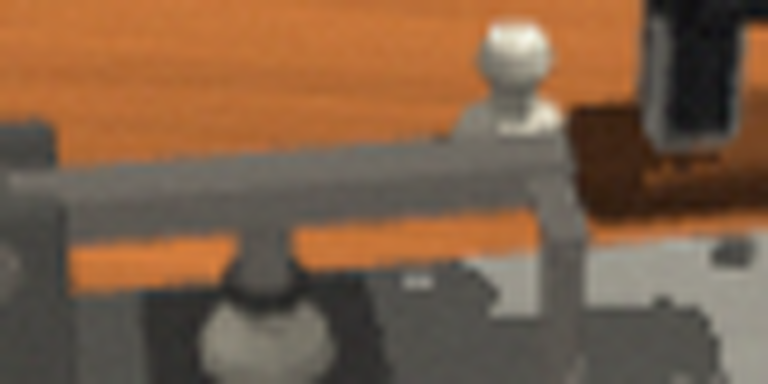

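View pics/w17.png

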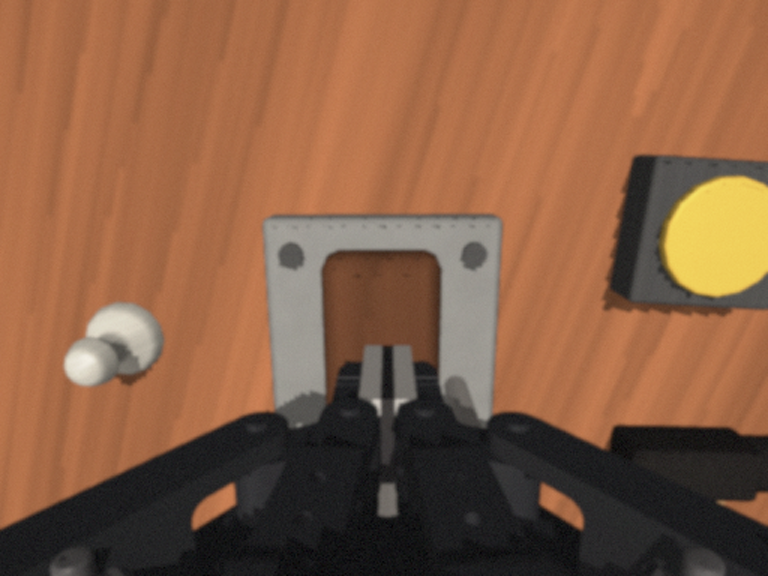

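Run:
```python
import cv2,numpy as np
from lev import *
ims=[imaging.camera('scene')[:,:,::-1].astype(float) for _ in range(6)]
im=np.mean(ims,0); np.save('s17m.npy',im); cv2.imwrite('pics/s17m_raw.png',im.astype('uint8'))
c=im[178:205,262:296]; c=np.clip((c-30)*1.9,0,255).astype('uint8')
cv2.imwrite('pics/g17.png',cv2.resize(c,None,fx=22,fy=21,interpolation=cv2.INTER_CUBIC))
# subpixel lower/upper edge of bar: orange index R-B
for nm,I in (('now',im),('prev16',cv2.imread('pics/s16_raw.png').astype(float)),('rest',cv2.imread('pics/scene0_raw.png').astype(float))):
    d=I[:,:,2]-I[:,:,0]
    for which,xs in (('low',range(258,278)),('up',range(236,268))):
        pts=[]
        for x in xs:
            if nm=='rest': x-=2
            col=d[150:215,x]; g=col<45   # grey rows
            # largest grey run start within expected
            runs=[];s=None
            for i,v in enumerate(list(g)+[False]):
                if v and s is None:s=i
                if not v and s is not None: runs.append((s,i));s=None
            r=[r for r in runs if r[1]-r[0]>=4]
            if not r: continue
            r=r[0]; i=r[1] if which=='low' else r[0]
            if i<=0 or i>=65: continue
            a,b=col[i-1],col[i]; pts.append((x,150+i-1+(45-a)/(b-a)))
        pts=np.array(pts)
        if len(pts)>5:
            k=np.polyfit(pts[:,0],pts[:,1],1); res=pts[:,1]-np.polyval(k,pts[:,0])
            ok=abs(res)<.6; k=np.polyfit(pts[ok,0],pts[ok,1],1)
            print(nm,which,'slope',k[0].round(4),'y@265',np.polyval(k,265).round(2),ok.sum(),res.std().round(2))
def sl(a,h,x,r0=.04,r1=.13):
    u=proj('scene',Wp([bar(a,r0,h,x),bar(a,r1,h,x)]),ms); s=(u[1,1]-u[0,1])/(u[1,0]-u[0,0]); return s.round(4),(u[0,1]+s*(265-u[0,0])).round(2)
for a in (-.02,0,.02,.05,.42): print(a,'low near',sl(a,-.007,.007),'up far',sl(a,.007,-.007))
```

```text
now low slope -0.0809 y@265 197.1 20 0.08
now up slope -0.0791 y@265 189.58 32 0.09
prev16 low slope -0.1029 y@265 195.92 20 0.1
prev16 up slope -0.1112 y@265 188.31 32 0.09
rest low slope -0.4638 y@265 181.41 19 0.3
rest up slope -0.4774 y@265 172.75 30 0.3
-0.02 low near (np.float64(-0.0717), np.float64(198.01)) up far (np.float64(-0.0689), np.float64(189.35))
0 low near (np.float64(-0.0881), np.float64(197.33)) up far (np.float64(-0.0856), np.float64(188.64))
0.02 low near (np.float64(-0.1046), np.float64(196.64)) up far (np.float64(-0.1023), np.float64(187.94))
0.05 low near (np.float64(-0.1294), np.float64(195.62)) up far (np.float64(-0.1275), np.float64(186.87))
0.42 low near (np.float64(-0.4659), np.float64(181.91)) up far (np.float64(-0.4697), np.float64(172.15))
```

View pics/g17.png

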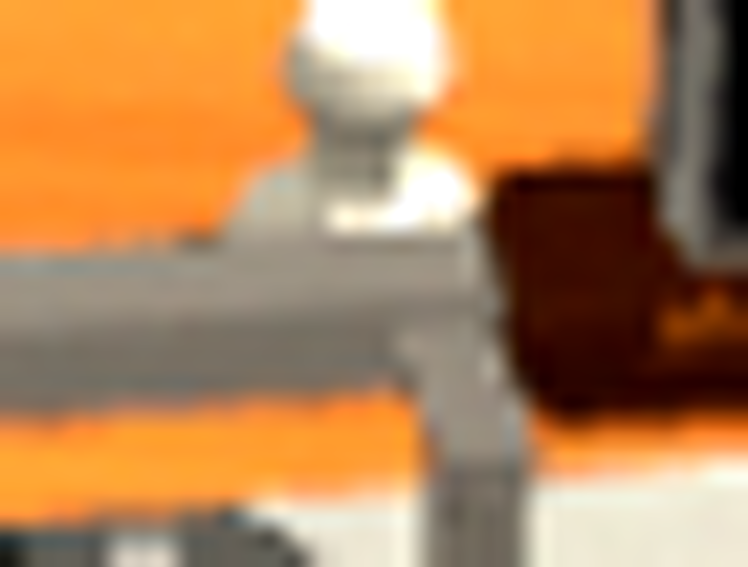

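Sub-pixel edge slopes: now −0.081/−0.079, versus −0.088/−0.086 for the level model, and the rest pose checks out against 0.42. That makes the lever about 0–0.01 rad below level, and the gauge crossbar lines up with the bar top. I'll raise it by a hair and let it settle.

>>> carry_out:
  moves:
    - [0,0,-0.007,0,-1]
    - [0,0,-0.007,0,-1]
    - [0,0,-0.007,0,-1]
    - [0,0,-0.007,0,-1]
    - [0,0,-0.007,0,-1]
    - [0,0,-0.007,0,-1]
    - [0,0,-0.007,0,-1]
    - [0,0,-0.007,0,-1]
    - [0,0,-0.007,0,-1]
    - [0,0,-0.007,0,-1]

```text
clock: 18.7
eef_pos: [0.4686, 0.173, 0.072]
tool_rot: [0.989, 0.146, 0.002, -0.001]
ft_force: [-2.6, 3.1, 11.3]
grip_width: -0.0005
```

Run:
```python
from st import *
st()
im=np.mean([imaging.camera('scene')[:,:,::-1].astype(float) for _ in range(6)],0); cv2.imwrite('pics/s18_raw.png',im.astype('uint8'))
d=im[:,:,2]-im[:,:,0]
for which,xs in (('low',range(258,278)),('up',range(236,268))):
    pts=[]
    for x in xs:
        col=d[175:215,x]; g=np.where(col<45)[0]
        s=g[0]; e=s
        while col[e]<45: e+=1
        i=e if which=='low' else s
        a,b=col[i-1],col[i]; pts.append((x,175+i-1+(45-a)/(b-a)))
    pts=np.array(pts); k=np.polyfit(*pts.T,1); print(which,k[0].round(4),np.polyval(k,265).round(2))
st()
c=im[150:235,160:320]; cv2.imwrite('pics/s18.png',cv2.resize(c.astype('uint8'),None,fx=4.8,fy=4.8,interpolation=cv2.INTER_CUBIC))
save('top','t18',(150,130,350,290))
```

```text
t 18.7 q [ 0.353  0.355 -0.249  0.963  0.002  1.63 ] p [0.4686 0.173  0.072 ] yawx 16.78 z [ 0.003  0.003 -1.   ] F [-2.57  3.12 11.31] T [0.503 0.637 0.041] w -0.0005
low -0.2411 196.66Traceback (most recent call last):
  File "<stdin>", line 10, in <module>
IndexError: index 40 is out of bounds for axis 0 with size 40
```

Run:
```python
from st import *
im=cv2.imread('pics/s18_raw.png').astype(float)
d=im[:,:,2]-im[:,:,0]
for which,xs in (('low',range(258,278)),('up',range(236,268))):
    pts=[]
    for x in xs:
        col=d[150:215,x]; g=col<45; runs=[];s=None
        for i,v in enumerate(list(g)+[False]):
            if v and s is None:s=i
            if not v and s is not None: runs.append((s,i));s=None
        r=[r for r in runs if r[1]-r[0]>=4][0]; i=r[1] if which=='low' else r[0]
        a,b=col[i-1],col[i]; pts.append((x,150+i-1+(45-a)/(b-a)))
    pts=np.array(pts); k=np.polyfit(*pts.T,1); res=pts[:,1]-np.polyval(k,pts[:,0]); ok=abs(res)<.6; k=np.polyfit(*pts[ok].T,1); print(which,k[0].round(4),np.polyval(k,265).round(2))
c=im[150:235,160:320]; cv2.imwrite('pics/s18.png',cv2.resize(c.astype('uint8'),None,fx=4.8,fy=4.8,interpolation=cv2.INTER_CUBIC))
save('top','t18',(150,130,350,290)); st()
```

```text
low -0.0833 196.97
up -0.0852 189.39
t 19.05 q [ 0.353  0.355 -0.249  0.963  0.002  1.63 ] p [0.4686 0.1731 0.0721] yawx 16.78 z [ 0.003  0.003 -1.   ] F [-3.14  2.59 12.5 ] T [ 0.504  0.557 -0.004] w 0.0001
```

View pics/s18.png

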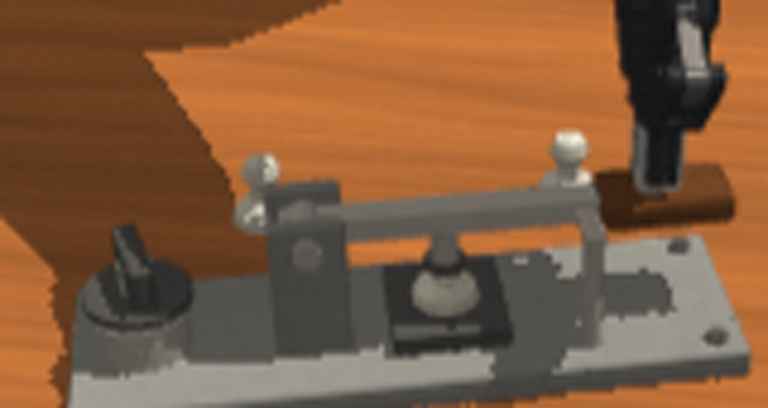

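View pics/t18.png

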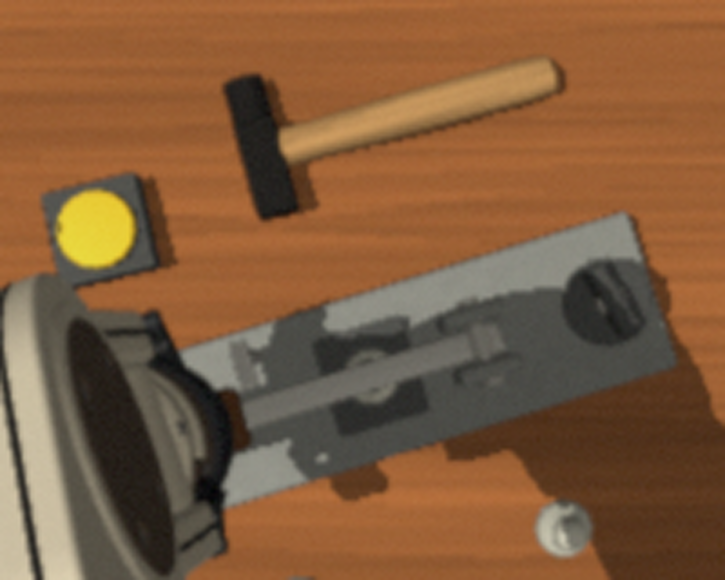

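The lever now reads level (slopes −0.083/−0.085 against −0.088/−0.086), the force is steady at about 12 N, and the knob is turned and down. The bystanders are where they were. Handing in.

```bash
python3 -c "
from workcell import order
print(order.job_done())"
```

```text
the job is handed in; nothing more can be done
None
```

The press is bolted down, and the lever was level and still held by the closed fingertips when I handed the job in, at about 19 s on the clock. No verdict is reported.

- **Bolt:** I pinched the wing, pushed it down about 7 mm and turned it clockwise to its stop, about 1.34 rad by the wrist picture. After release the flange rim sits about 3.9 mm down, which matches the caught position of 4 mm.
- **Lever:** I pressed the wooden grip down with the closed fingertips. The bar's edge slopes put it within about 0.01 rad of level (best estimate −0.003), and its top lines up with the gauge crossbar. The holding force was about 11–12.5 N, against 11 N expected, and the pose was steady.
- **Other things:** the mallet, the block and the castings I could see in the last pictures had not moved.

**Things that disagreed:**
- **Fingertip position:** the tips appeared to be about 10 mm behind the reported TCP instead of 25 mm ahead. My first closing on the knob therefore met air, and I worked from images and contact after that.
- **Side load:** turning the knob gave up to about 17 N sideways and 21 N downward at the wrist, well under the 120 N limit.
- **Scene camera:** its overlay was off by 1–2 pixels, so I judged level from edge slopes checked against the known rest angle.

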